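# Load the brass lens barrels into the rinse dish with the spring tongs

### The job

Lift the steel dish off the drain stand by its handle and, keeping it level, set it down in the middle of the aluminium landing plate. Then take the tongs from their rest and with them carry the two brass lens barrels, never touching any barrel with the fingers and without letting one fall, from the tray into the dish, both standing upright on its floor. Finally lay the tongs back on their rest as they were; leave the dark barrel and everything else where it is.

Things in the scene. Friction and masses are not known exactly. Their poses are not given: they have to be found in the camera images.
- dish: Shallow round steel dish, 104 mm across the rim, 88 mm across the foot, 22 mm high, inner floor 4 mm above its underside and 82 mm across, 0.18 kg (varies). One upright blue handle, a flat bar, stands beside the rim on the dish's own -y side. It starts loose on the white drain stand. Origin: centre of the underside; z up.
- dish_grip (a point): The place to pinch the dish's handle: 60 mm from the dish's axis towards its own -y, 60 mm above its underside. The bar there is 10 mm thick along the dish's y, 30 mm wide along its x, and stands from 14 to 78 mm above the underside. Axes as the dish's.
- dish_in (a point): Centre of the dish's inner floor, 4 mm above its underside. Axes as the dish's.
- stand_top (a point): Centre of the top of the white drain stand (fixed, 116 mm across, 60 mm high) on which the dish starts.
- plate_top (a point): Centre of the top of the landing plate: a fixed square aluminium plate 120 x 120 mm, 4 mm thick, with a thin yellow circle 88 mm across that marks the dish's place.
- tongs: Spring tongs, 159 mm long, 0.06 kg, loose, level on the white rest, tips away from the robot. Two flat upright jaws 4 mm thick, blue and 14 mm high at the grip, steel at the tips. Origin: midway between the jaws, mid-height, middle of the gripping place (bare jaws 38 mm behind to 31 mm ahead). x to the tips, y from jaw to jaw, z up. Blue head 39 to 65 mm behind, 46 mm wide, 14 mm high.
- jaw_left (a joint): How far the left (+y) jaw has slid straight inwards, 0 (open) to 0.008 m. Open, the jaws are 34 mm wide outside, 26 mm between; the tip gap is always the outside width less 8 mm, so a gripper squeezing the jaws from outside works the tips; opened beyond 34 mm it drops the tongs. Springs push each jaw out with 8 N when open, 12 N when closed.
- jaw_right (a joint): The same for the right (-y) jaw. A 6 mm wide fixed guide bar runs low down between the jaws, from the head to 39 mm ahead of the tongs' origin.
- tongs_tip (a point): Point between the jaw tips, 90 mm ahead of the tongs' origin along x, at mid-height; the jaws end 4 mm farther on and are 6 mm high there (from 57 mm ahead of the origin). Axes as the tongs'.
- rest_top (a point): Middle of the fixed white tongs rest, 34 mm above the table, 7 mm below the tongs' origin when they lie right; its x points as the tips do. Two saddles: front 25 to 37 mm ahead, 56 mm between cheeks; rear, under the head, 44 to 60 mm behind, 66 mm between cheeks; cheeks rise 10 mm. Between the saddles only a 6 mm high base plate, so fingers can reach down.
- tray: Clear low parts tray (fixed), 75 x 200 mm (long along its y), floor 3 mm above the table, rim 8 mm high, two thin 8 mm high dividers making three bays in a row about 64 mm apart, one lens barrel standing in each. Origin: centre of the underside.
- brass_a: Brass-coloured lens barrel, one of two alike: upright cylinder, 14 mm diameter, 15 mm high, about 14 g, glass on top, loose in one bay of the tray. Origin: centre of the underside; z up.
- brass_a_center (a point): Centre of that barrel, 7.5 mm above its underside.
- brass_b: The other brass-coloured lens barrel: upright cylinder, 14 mm diameter, 15 mm high, about 14 g, glass on top, loose in one bay of the tray. Origin: centre of the underside; z up.
- brass_b_center (a point): Centre of that barrel, 7.5 mm above its underside.
- dark: Dark grey steel lens barrel that is to stay in the tray: upright cylinder, 14 mm diameter, 15 mm high, about 14 g, glass on top, loose in one bay of the tray. Origin: centre of the underside; z up.
- dark_center (a point): Centre of that barrel, 7.5 mm above its underside.
- solvent: White solvent bottle, 64 mm across, 130 mm high. A bystander to be left alone. Origin: underside, at its middle.
- tape: Yellow tape roll lying flat, 60 mm across, 20 mm high. A bystander to be left alone. Origin: underside, at its middle.
- pen: Red and white marker pen, 130 mm long along its y, 12 mm thick, lying. A bystander to be left alone. Origin: underside, at its middle.
- swabs: Clear jar with a blue cap, 56 mm across, 75 mm high. A bystander to be left alone. Origin: underside, at its middle.
- driver: Screwdriver lying flat along its x. A bystander to be left alone. Origin: underside, at its middle.
- panel: Black display panel lying flat, 160 x 90 x 8 mm. A bystander to be left alone. Origin: underside, at its middle.
Things that resemble listed ones, but are neither listed nor needed, are in the scene too. Leave any orange or red look-alike of the dish alone.

How it is judged (in metres and radians):
On the way, in this order (a step that is already met when the one before it is completed fails the run):
1. the dish stands released on the landing plate, within 25 mm of its centre, level (horizontal distance between dish and plate_top below 0.025 m and z of dish in the frame of plate_top below 0.004 m and angle between dish's own z axis and vertical below 0.08 rad and contact force between the fingers and dish below 0.1 N and linear speed of dish below 0.03 m/s), for 0.2 s.
2. the tongs are held in the fingers, lifted at least 30 mm off the rest (z of tongs in the frame of rest_top above 0.037 m and contact force between the fingers and tongs above 1 N), for 0.2 s.
3. both brass barrels stand upright on the floor of the dish, let go by the tongs (horizontal distance between each of brass_a_center, brass_b_center and dish_in below 0.042 m and z of brass_a_center in the frame of dish between 0.004 and 0.018 m and angle between each of brass_a, brass_b's own z axis and vertical below 0.3 rad and contact force between tongs and brass_a below 0.05 N and z of brass_b_center in the frame of dish between 0.004 and 0.018 m and contact force between tongs and brass_b below 0.05 N), for 0.2 s.
At the end, for the whole second after the job is handed in: Dish level, within 25 mm of the plate's centre; both brass barrels upright (0.3 rad) on its floor; tongs level (0.12 rad) in their rest, tips as at the start, within 20 mm of its middle and 12 mm above it; dark barrel within 20 mm of its start; all released and at rest (all of step 1 and all of step 3 and horizontal distance between tongs and rest_top below 0.02 m and z of tongs in the frame of rest_top below 0.012 m and angle between tongs's own z axis and vertical below 0.12 rad and x of tongs_tip in the frame of rest_top above 0.06 m and contact force between the fingers and tongs below 0.1 N and linear speed of tongs below 0.03 m/s and distance of dark_center from where it was at the start of the episode below 0.02 m); the robot touches nothing.
It fails at once if the fingers touch a lens barrel (contact force between the fingers and brass_a above 0.5 N or contact force between the fingers and brass_b above 0.5 N or contact force between the fingers and dark above 0.5 N).
It fails at once if a brass barrel is let fall (faster than 0.8 m/s while the tongs do not hold it) ((linear speed of brass_a above 0.8 m/s and contact force between tongs and brass_a below 0.05 N) or (linear speed of brass_b above 0.8 m/s and contact force between tongs and brass_b below 0.05 N)).
It fails at once if the dark lens barrel is shifted by more than 20 mm (distance of dark_center from where it was at the start of the episode above 0.02 m).
It fails at once if the dish is tipped by more than 0.5 rad (angle between dish's own z axis and vertical above 0.5 rad).
It fails at once if a bystander is shifted by more than 40 mm (distance of any of solvent, tape, pen, swabs, driver, panel from where it was at the start of the episode above 0.04 m).
It also fails if it takes over 72 s, if anything falls off the work surface, if the arm or the gripper's body presses on something with over 40 N, if the wrist force passes 120 N, or if a joint passes its speed limit or range.

### The arm

A 6-joint arm with a two-finger parallel gripper is mounted at the origin on the work surface. World frame = base frame: x ahead of the robot, y to its left, z up, the work surface at z = 0. Lengths are in mm, angles in degrees, forces in N, time in s.
With the tool pointing down it reaches from about 300 to 850 mm from the base axis. Payload 4.2 kg.
Tool frame: the origin (TCP) lies at the very end of the fingers, on their centre line; the grasp point (between the pads) lies 19 mm behind it; z points along the fingers, y is the line along which they close (so a half turn about z gives the same grasp; the last joint's range is limited). The gripper opens to 91 mm and grips with 3 to 60 N. Pads are 32 mm wide; open, the fingers measure 118 mm over their backs; the gripper's body (76 mm by 178 mm) begins 60 mm behind the grasp point.
Start: joints at [-65.718, 18.312, 89.639, -0, 72.044, -1.146], TCP at [246.896, -519.313, 213.976] pointing down, gripper open.
Joint ranges: [-177.97, 177.97], [-48.28, 115.42], [12.27, 149.76], [-77.06, 257.06], [2.81, 150.46], [-146.56, 146.56]. Speed limits (degrees/s): [147.25, 147.25, 180, 180, 180, 180].

### API

Orientations are given as [roll, pitch, yaw] about the fixed x, y, z axes, in that order (R = Rz(yaw) Ry(pitch) Rx(roll)).
In Python, from workcell import env, grab_frame gives the robot as it stands. The module is installed in compiled form; this text tells all that it offers.
- The arm moves only by the tool move_arm, never from a script. Its argument "plan" is a list of rows, each an object of numbers: "tx", "ty", "tz": the shift along the tool's x, y, z in cm; "wx", "wy", "wz": the turn, a rotation vector about the tool's x, y, z in rad. In form: [{"tx": .., "ty": .., "tz": .., "wx": .., "wy": .., "wz": ..}, ...]. A call has 1 to 12 rows; each row shifts and turns the commanded pose from where the row before left it, along the tool's axes as they then stand; what a row does not reach is not made up. A row lasts 1/12 s, in which the tool goes at most 41.7 mm and 7.16 degrees, less where a joint would pass 70% of its speed; a pose out of reach is approached as far as the arm can. A call is refused whole if a number of a shift passes 4.17 or a number of a turn 0.125, either way. A call with a gripper value outside its range is refused whole. "gripper" is the finger opening in cm, from 0 to 9.12, set as the call begins (left out, the last holds). The fingers move at their own pace and stop on an object; "force" is the grip in N (left out, the last holds). Time passes only in rows, so rows that do not move let the fingers close. It gives the time, the measured TCP pose, the force, the opening and the grip force at its end, in the units of the state.
- env.state(): the state, without advancing time (a new reading comes with each control period).
- grab_frame(name): name is "scene" or "top" or "wrist"; returns a dict with "color" (384x512x3 uint8, red, green, blue), "vfov" (degrees; the focal length in pixels is half the picture's height over the tangent of half this angle, whatever the lens; pixels are square), "cx", "cy" (the principal point, pixels), "k1" (the pictures are not rectified: a ray, as slopes to the right and down, at radius r is drawn at 1 + k1 r^2 times it, then the intrinsics apply), "view" (4x4, takes a point from world to camera coordinates). Camera axes: x right, y up, looking along -z (the intrinsics and any distortion apply to the point x, -y, -z); pixel columns grow to the right and rows downward; lengths in mm; the calibration is good to about 2 mm. A picture is of the moment at which its call begins. There is no depth.
- env.job_done(): hands the job in; it is judged then, once.
The state is a dict: "time_s": time; "qpos": joint angles; "qvel": joint speeds; "effort": joint torques, N m; "ee_pos": TCP position; "ee_rot": TCP orientation; "force": force on the tool from outside, world axes, zero at the start; "torque": the same for the moment, N m; "gripper_width": finger opening in mm; "gripper_force": force on a finger pad.
Only numpy, scipy, OpenCV 4.12 (cv2) and the standard library are available. Lean on these libraries where they do the work, as an engineer would, in place of code of your own. Each camera call takes 0.05 s, during which the arm holds its last target. There are 200 camera calls.

## Working session

There is one attempt and no reset: what is moved stays moved. The work goes in short steps, Python scripts to look and compute and a tool call to move; the robot and the scene stay as the last step left them, time stands still between calls to the robot, and variables do not carry over. Pictures are saved under pics/ and viewed, at most 10 in all, crops included, and the job is handed in when it is done.

Besides the shell and the picture viewer there is one more tool, called after ">>>" in YAML: its name, and indented under it one key for each argument. move_arm: Moves the arm, as the interface text tells. Its arguments: {"type":"object","properties":{"plan":{"type":"array","items":{"type":"object","properties":{"tx":{"type":"number"},"ty":{"type":"number"},"tz":{"type":"number"},"wx":{"type":"number"},"wy":{"type":"number"},"wz":{"type":"number"}}}},"gripper":{"type":"number"},"force":{"type":"number"}},"required":["plan"]}

```bash
mkdir -p pics; cat > h.py <<'E'
import numpy as np, cv2
from workcell import env, grab_frame
def save(n,f): cv2.imwrite(f'pics/{n}.png',f['color'][:,:,::-1])
def foc(f): return f['color'].shape[0]/2/np.tan(np.radians(f['vfov'])/2)
def ray(f,u,v):
    F=foc(f); k=f['k1']
    K=np.array([[F,0,f['cx']],[0,F,f['cy']],[0,0,1.]])
    s=cv2.undistortPoints(np.array([[[u,v]]],float),K,np.array([k,0,0,0.]))[0,0]
    V=np.array(f['view']); R=V[:3,:3]; o=-R.T@V[:3,3]
    d=R.T@np.array([s[0],-s[1],-1.]); return o,d
def onplane(f,u,v,z):
    o,d=ray(f,u,v); return o+d*(z-o[2])/d[2]
def proj(f,p):
    V=np.array(f['view']); c=V[:3,:3]@np.array(p,float)+V[:3,3]
    x,y=c[0]/-c[2],-c[1]/-c[2]; q=1+f['k1']*(x*x+y*y); F=foc(f)
    return np.array([F*x*q+f['cx'],F*y*q+f['cy']])
E
python3 - <<'E'
from h import *
for n in('scene','top','wrist'):
    f=grab_frame(n); save(n+'0',f); print(n,f['vfov'],f['cx'],f['cy'],f['k1'],np.round(f['view'],3).tolist())
    np.save(n+'0.npy',f,allow_pickle=True)
a=cv2.imread('pics/top0.png');cv2.imwrite('pics/top0b.png',cv2.resize(a,(800,600)))
s=env.state();print({k:np.round(v,2) for k,v in s.items()})
E
```

```text
scene 51.127868185669506 259.17630751794536 192.33361479854747 -0.043975578840554655 [[-0.357, 0.934, -0.018, 106.141], [-0.713, -0.26, 0.651, 280.523], [0.603, 0.246, 0.759, -1901.271], [0.0, 0.0, 0.0, 1.0]]
top 44.90587996438364 248.20199903996414 191.17121657872755 -0.03616903297130798 [[-0.007, -1.0, -0.008, 73.814], [0.984, -0.008, 0.177, -497.95], [-0.177, -0.007, 0.984, -1866.613], [0.0, 0.0, 0.0, 1.0]]
wrist 67.00002922429906 251.15186736733025 189.88306468699759 -0.036725878346324646 [[0.429, -0.903, -0.001, -574.28], [0.877, 0.417, -0.24, 27.999], [0.217, 0.102, 0.971, -388.858], [0.0, 0.0, 0.0, 1.0]]
{'time_s': np.float64(0.15), 'qpos': array([-65.72,  18.34,  89.69,  -0.  ,  72.05,  -1.15]), 'qvel': array([ 0.08, -0.17, -0.2 ,  0.01,  0.14,  0.06]), 'effort': array([ 0.000e+00, -4.128e+01, -2.322e+01,  7.000e-02,  4.000e-02,
       -0.000e+00]), 'ee_pos': array([ 246.75, -518.97,  213.34]), 'ee_rot': array([-179.92,   -0.  ,   25.43]), 'force': array([-0.12,  0.8 ,  0.82]), 'torque': array([-0.01, -0.02, -0.02]), 'gripper_force': np.float64(0.0), 'gripper_width': np.float64(91.11)}
```

View pics/top0b.png

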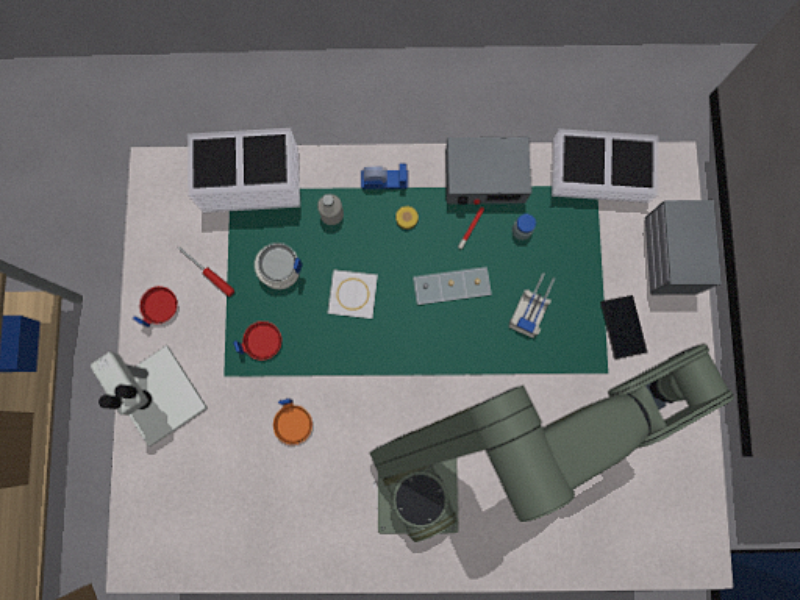

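View pics/scene0.png

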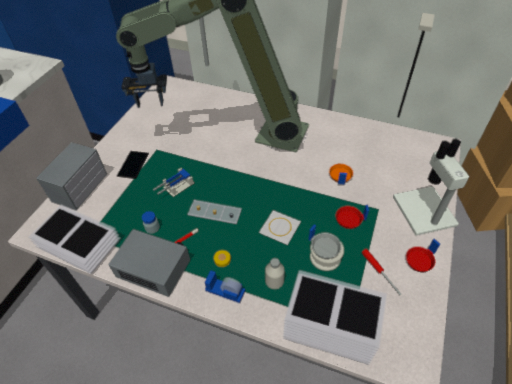

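Top view (800-px scale): dish at (277,265) with handle at (297,265), plate (352,294), tray (452,285) with barrels at (425,286) (dark?), (451,283), (477,282), and tongs at (530,305) with tips up-right.

```bash
python3 - <<'E'
from h import *
f=np.load('top0.npy',allow_pickle=True).item()
S=1.5625
def P(u,v,z): return np.round(onplane(f,u/S,v/S,z),0)
for n,u,v,z in [('dish rim',277,265,82),('handle top',297,265,138),('plate',352,294,4),('tray',452,285,5),('b1',425,286,18),('b2',451,283,18),('b3',477,282,18),('head',524,325,48),('tipL',543,275,41),('tipR',553,278,41),('solvent',329,200,130),('tape',406,217,20)]: print(n,P(u,v,z))
img=f['color']; hsv=cv2.cvtColor(img,cv2.COLOR_RGB2HSV)
m=cv2.inRange(hsv,(105,120,60),(128,255,255))
n,l,st,c=cv2.connectedComponentsWithStats(m)
for i in range(1,n):
    if st[i,4]>8: print(st[i],np.round(c[i],1),P(c[i][0]*S,c[i][1]*S,138),P(c[i][0]*S,c[i][1]*S,48))
w=np.load('wrist0.npy',allow_pickle=True).item()
V=np.array(w['view']);s=env.state()
from scipy.spatial.transform import Rotation as R
Rt=R.from_euler('xyz',s['ee_rot'],degrees=True).as_matrix()
print('cam in tool',Rt.T@(-V[:3,:3].T@V[:3,3]-s['ee_pos']),'\n',Rt.T@V[:3,:3].T); print(Rt)
E
```

```text
dish rim [584. 358.  82.]
handle top [570. 298. 138.]
plate [520. 167.   4.]
tray [ 542. -103.    5.]
b1 [537. -30.  18.]
b2 [ 545. -100.   18.]
b3 [ 547. -169.   18.]
head [ 425. -285.   48.]
tipL [ 560. -342.   41.]
tipR [ 551. -369.   41.]
solvent [743. 219. 130.]
tape [729.  19.  20.]
[231 105  30  16 244] [248.2 114.5] [796.  67. 138.] [828.  68.  48.]
[331 137  12  12 115] [336.5 142.5] [ 676. -284.  138.] [ 702. -301.   48.]
[188 165   5   7  22] [189.7 168.4] [575. 300. 138.] [596. 312.  48.]
[  0 202  24  36 572] [  9.1 220.2] [ 374. 1008.  138.] [ 385. 1055.   48.]
[ 86 203   7   4  14] [ 88.8 204.7] [433. 694. 138.] [447. 726.  48.]
[331 202  12  11  69] [336.6 207.4] [ 415. -274.  138.] [ 428. -290.   48.]
[149 218   7   9  26] [152.  221.8] [364. 443. 138.] [375. 463.  48.]
[178 256   8   3  15] [181.9 256.8] [229. 325. 138.] [232. 338.  48.]
cam in tool [  66.19463545   -0.19618734 -170.28368207] 
 [[-3.11905143e-05  9.70729237e-01  2.40176493e-01]
 [ 9.99999951e-01  1.04789012e-04 -2.93664230e-04]
 [-3.10236312e-04  2.40176473e-01 -9.70729193e-01]]
[[ 9.03113978e-01  4.29400544e-01 -5.61441431e-04]
 [ 4.29400911e-01 -9.03113189e-01  1.19425723e-03]
 [ 5.76954098e-06 -1.31963386e-03 -9.99999129e-01]]
```

>>> move_arm:
  plan:
    - {"tx": 2.0,"ty": -1.1}
    - {"tx": 3.3,"ty": -1.8}
    - {"tx": 3.3,"ty": -1.8}
    - {"tx": 3.3,"ty": -1.8}
    - {"tx": 3.3,"ty": -1.8}
    - {"tx": 3.3,"ty": -1.8}
    - {"tx": 3.3,"ty": -1.8}
    - {"tx": 3.3,"ty": -1.8}
    - {"tx": 3.3,"ty": -1.8}
    - {"tx": 3.3,"ty": -1.8}
    - {"tx": 2.0,"ty": -1.1}
    - {"wz": 0.11}

```text
schema error: expected keys tx, ty, tz, wx, wy, wz
```

>>> move_arm:
  plan:
    - {"wz": 0.105}
    - {"wz": 0.105}
    - {"wz": 0.105}
    - {"wz": 0.105}
    - {"wz": 0.105}
    - {}
    - {}
    - {}

```text
schema error: expected keys tx, ty, tz, wx, wy, wz
```

```bash
python3 - <<'E'
from h import *
f=grab_frame('wrist'); np.save('wrist1.npy',f,allow_pickle=True)
a=cv2.resize(f['color'][:,:,::-1],(800,600)); cv2.imwrite('pics/wrist1.png',a)
s=env.state();print(s['time_s'],s['ee_pos'],s['ee_rot'])
E
```

```text
0.2 [ 246.76035776 -519.05207289  213.48392239] [-1.79944263e+02 -6.95689924e-04  2.54261342e+01]
```

View pics/wrist1.png

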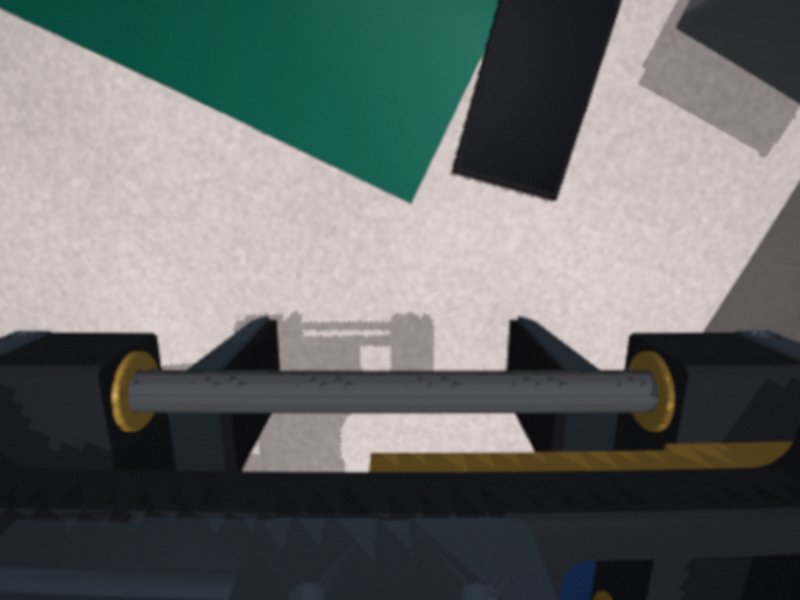

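The wrist picture shows only mat corner and panel: the arm hadn't moved (all keys needed). The gripper hides the lower 45%, so targets must lie ahead along tool x.

>>> move_arm:
  plan:
    - {"tx": 1.6,"ty": -1.5,"tz": 0,"wx": 0,"wy": 0,"wz": 0}
    - {"tx": 2.8,"ty": -2.5,"tz": 0,"wx": 0,"wy": 0,"wz": 0}
    - {"tx": 2.8,"ty": -2.5,"tz": 0,"wx": 0,"wy": 0,"wz": 0}
    - {"tx": 2.8,"ty": -2.5,"tz": 0,"wx": 0,"wy": 0,"wz": 0}
    - {"tx": 2.8,"ty": -2.5,"tz": 0,"wx": 0,"wy": 0,"wz": 0}
    - {"tx": 2.8,"ty": -2.5,"tz": 0,"wx": 0,"wy": 0,"wz": 0}
    - {"tx": 2.8,"ty": -2.5,"tz": 0,"wx": 0,"wy": 0,"wz": 0}
    - {"tx": 2.8,"ty": -2.5,"tz": 0,"wx": 0,"wy": 0,"wz": 0}
    - {"tx": 2.8,"ty": -2.5,"tz": 0,"wx": 0,"wy": 0,"wz": 0.1}
    - {"tx": 0,"ty": 0,"tz": 0,"wx": 0,"wy": 0,"wz": 0.11}
    - {"tx": 0,"ty": 0,"tz": 0,"wx": 0,"wy": 0,"wz": 0.11}
    - {"tx": 0,"ty": 0,"tz": 0,"wx": 0,"wy": 0,"wz": 0.11}

```text
time_s: 1.2
ee_pos: [371.5, -221.3, 213.9]
ee_rot: [180.0, 0.0, 0.6]
force: [-0.1, -0.3, -0.1]
gripper_width: 90.7
gripper_force: 0.0
```

>>> move_arm:
  plan:
    - {"tx": 0,"ty": 0,"tz": 0,"wx": 0,"wy": 0,"wz": 0.1}
    - {"tx": 0,"ty": 0,"tz": 0,"wx": 0,"wy": 0,"wz": 0.1}
    - {"tx": 0,"ty": 0,"tz": 0,"wx": 0,"wy": 0,"wz": 0}
    - {"tx": 0,"ty": 0,"tz": 0,"wx": 0,"wy": 0,"wz": 0}
    - {"tx": 0,"ty": 0,"tz": 0,"wx": 0,"wy": 0,"wz": 0}

```text
time_s: 1.62
ee_pos: [371.2, -222.3, 213.9]
ee_rot: [180.0, 0.0, -10.5]
force: [-0.5, -0.9, 0.4]
gripper_width: 91.2
gripper_force: 0.0
```

```bash
python3 - <<'E'
from h import *
f=grab_frame('wrist'); np.save('wrist1.npy',f,allow_pickle=True)
a=cv2.resize(f['color'][:,:,::-1],(800,600)); cv2.imwrite('pics/wrist1b.png',a)
s=env.state();print(s['time_s'],s['ee_pos'],s['ee_rot'])
E
```

```text
1.6667 [ 371.17875604 -222.27856678  213.9145205 ] [ 1.79998100e+02  3.03158875e-03 -1.05470355e+01]
```

View pics/wrist1b.png

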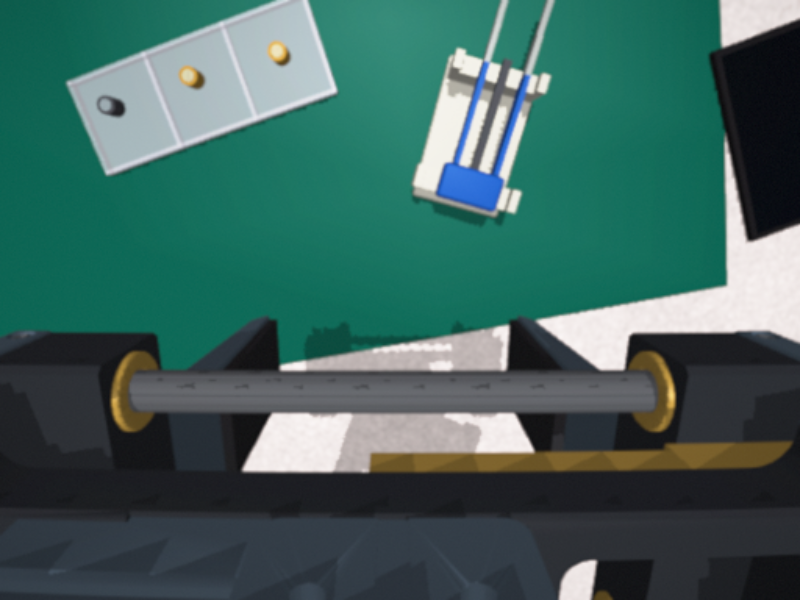

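Wrist view: dark barrel at (110,106), brass at (190,76) and (278,52), tongs head at (470,187) with the jaws running up-right. Now over to the dish.

>>> move_arm:
  plan:
    - {"tx": 0.1,"ty": -2,"tz": 0,"wx": 0,"wy": 0,"wz": 0}
    - {"tx": 0.2,"ty": -4,"tz": 0,"wx": 0,"wy": 0,"wz": 0}
    - {"tx": 0.2,"ty": -4,"tz": 0,"wx": 0,"wy": 0,"wz": 0}
    - {"tx": 0.2,"ty": -4,"tz": 0,"wx": 0,"wy": 0,"wz": 0}
    - {"tx": 0.2,"ty": -4,"tz": 0,"wx": 0,"wy": 0,"wz": 0}
    - {"tx": 0.2,"ty": -4,"tz": 0,"wx": 0,"wy": 0,"wz": 0}
    - {"tx": 0.2,"ty": -4,"tz": 0,"wx": 0,"wy": 0,"wz": 0}
    - {"tx": 0.2,"ty": -4,"tz": 0,"wx": 0,"wy": 0,"wz": 0}
    - {"tx": 0.2,"ty": -4,"tz": 0,"wx": 0,"wy": 0,"wz": 0}
    - {"tx": 0.2,"ty": -4,"tz": 0,"wx": 0,"wy": 0,"wz": 0}
    - {"tx": 0.2,"ty": -4,"tz": 0,"wx": 0,"wy": 0,"wz": 0}
    - {"tx": 0.2,"ty": -4,"tz": 0,"wx": 0,"wy": 0,"wz": 0}

```text
time_s: 2.67
ee_pos: [478.8, 227.7, 213.9]
ee_rot: [180.0, -0.0, -10.5]
force: [2.1, 0.1, 0.0]
gripper_width: 91.2
gripper_force: 0.0
```

>>> move_arm:
  plan:
    - {"tx": 0.2,"ty": -4,"tz": 0,"wx": 0,"wy": 0,"wz": 0}
    - {"tx": 0.2,"ty": -4,"tz": 0,"wx": 0,"wy": 0,"wz": 0}
    - {"tx": 0.1,"ty": -2,"tz": 0,"wx": 0,"wy": 0,"wz": 0}
    - {"tx": 0,"ty": 0,"tz": 0,"wx": 0,"wy": 0,"wz": 0}
    - {"tx": 0,"ty": 0,"tz": 0,"wx": 0,"wy": 0,"wz": 0}
    - {"tx": 0,"ty": 0,"tz": 0,"wx": 0,"wy": 0,"wz": 0}

```text
time_s: 3.17
ee_pos: [501.8, 322.1, 213.6]
ee_rot: [179.9, 0.0, -10.6]
force: [0.5, -0.3, -0.1]
gripper_width: 90.9
gripper_force: 0.0
```

```bash
python3 - <<'E'
from h import *
f=grab_frame('wrist'); np.save('wrist2.npy',f,allow_pickle=True)
a=cv2.resize(f['color'][:,:,::-1],(800,600)); cv2.imwrite('pics/wrist2.png',a)
s=env.state();print(s['time_s'],s['ee_pos'],s['ee_rot'])
E
```

```text
3.2167 [501.8425143 321.7082154 213.8747002] [ 1.79945613e+02  2.20263813e-02 -1.06628741e+01]
```

View pics/wrist2.png

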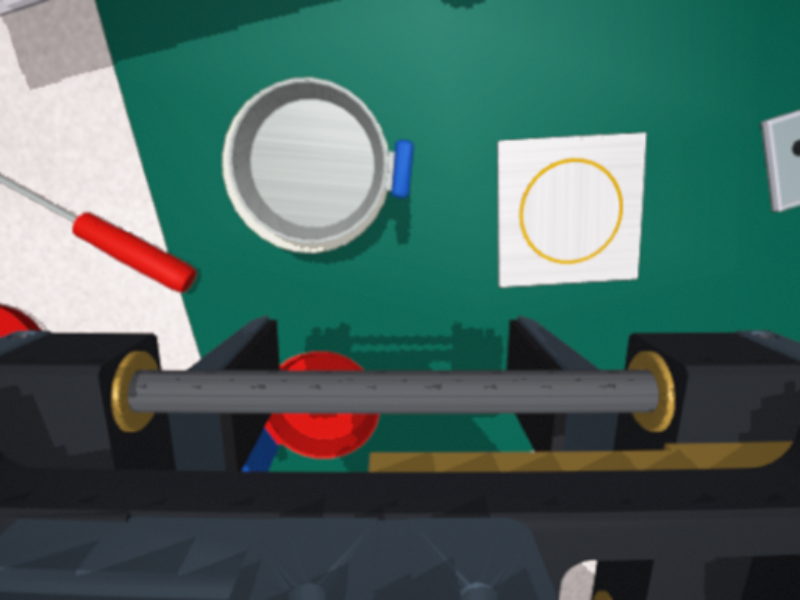

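Wrist view: dish floor centred near (313,162), handle at (402,168), yellow circle at (572,211), red look-alike under the gripper.

```bash
cat > dish.py <<'E'
from h import *
f=np.load('wrist2.npy',allow_pickle=True).item(); S=1.5625
hsv=cv2.cvtColor(f['color'],cv2.COLOR_RGB2HSV)
def blob(lo,hi,x0,x1,y0,y1):
    m=cv2.inRange(hsv,lo,hi); k=np.zeros_like(m); k[y0:y1,x0:x1]=m[y0:y1,x0:x1]
    n,l,st,c=cv2.connectedComponentsWithStats(k); i=1+np.argmax(st[1:,4]); return (l==i).astype(np.uint8),st[i],c[i]
b,st,c=blob((100,110,60),(130,255,255),240,275,80,135)
r=cv2.minAreaRect(cv2.findContours(b,0,1)[0][0]); q=cv2.boxPoints(r)
print('handle',st,c,np.round(q*S,1)); 
for p in q: print(np.round(onplane(f,p[0],p[1],138),1))
print('centre@138',onplane(f,*c,138))
y,st,c=blob((15,90,90),(35,255,255),320,410,90,180)
cs=cv2.findContours(y,0,1)[0][0]; e=cv2.fitEllipse(np.array([onplane(f,*p[0],4)[:2] for p in cs],np.float32)); print('circle',e)
# dish floor: bright, low saturation
m=blob((0,0,150),(180,40,255),150,250,50,150)
img=f['color'];g=cv2.cvtColor(img,cv2.COLOR_RGB2GRAY)
print(g[104,135:265:2].tolist())
E
python3 dish.py
```

```text
handle [250  89  15  38 415] [257.15903614 107.63855422] [[389.4 196.2]
 [394.9 138.3]
 [413.4 140. ]
 [407.9 197.9]]
[561.4 311.8 138. ]
[589.7 303.6 138. ]
[587.1 294.3 138. ]
[558.7 302.3 138. ]
centre@138 [574.32479896 302.72381079 138.        ]
circle ((518.6834716796875, 167.12937927246094), (85.8526382446289, 86.04757690429688), 167.76422119140625)
[81, 81, 81, 102, 221, 227, 185, 121, 116, 116, 115, 117, 125, 191, 200, 199, 201, 200, 201, 202, 202, 201, 203, 203, 204, 204, 205, 205, 206, 206, 207, 208, 209, 209, 210, 210, 211, 212, 212, 212, 211, 211, 213, 212, 211, 211, 210, 211, 210, 210, 211, 211, 167, 121, 122, 154, 194, 210, 179, 81, 98, 104, 104, 85, 74]
```

```bash
cat >> dish.py <<'E'
print('---')
fl=cv2.inRange(g,185,255); fl[:, :150]=0; fl[:,250:]=0; fl[:58]=0;fl[150:]=0
n,l,st,c=cv2.connectedComponentsWithStats(fl); i=l[104,200]; print(st[i],c[i])
cs=max(cv2.findContours((l==i).astype(np.uint8),0,1)[0],key=cv2.contourArea)
print('floor',cv2.fitEllipse(np.array([onplane(f,*p[0],64)[:2] for p in cs],np.float32)))
E
python3 dish.py | sed -n '/---/,$p'
```

```text
---
[ 161   64   78   81 4950] [199.69111111 103.93717172]
floor ((590.50048828125, 360.2861633300781), (81.9217529296875, 82.39674377441406), 78.67344665527344)
```

>>> move_arm:
  gripper: 5
  force: 40
  plan:
    - {"tx": 2.5,"ty": 0.17,"tz": 0,"wx": 0,"wy": 0,"wz": 0}
    - {"tx": 2.5,"ty": 0.17,"tz": 0,"wx": 0,"wy": 0,"wz": 0}
    - {"tx": 2.46,"ty": 0.16,"tz": 0,"wx": 0,"wy": 0,"wz": 0.093}
    - {"tx": 0,"ty": 0,"tz": 2,"wx": 0,"wy": 0,"wz": 0}
    - {"tx": 0,"ty": 0,"tz": 2,"wx": 0,"wy": 0,"wz": 0}
    - {"tx": 0,"ty": 0,"tz": 2,"wx": 0,"wy": 0,"wz": 0}
    - {"tx": 0,"ty": 0,"tz": 2,"wx": 0,"wy": 0,"wz": 0}
    - {"tx": 0,"ty": 0,"tz": 1.5,"wx": 0,"wy": 0,"wz": 0}
    - {"tx": 0,"ty": 0,"tz": 1,"wx": 0,"wy": 0,"wz": 0}
    - {"tx": 0,"ty": 0,"tz": 0.8,"wx": 0,"wy": 0,"wz": 0}
    - {"tx": 0,"ty": 0,"tz": 0,"wx": 0,"wy": 0,"wz": 0}
    - {"tx": 0,"ty": 0,"tz": 0,"wx": 0,"wy": 0,"wz": 0}

```text
time_s: 4.22
ee_pos: [574.8, 303.9, 101.4]
ee_rot: [-180.0, -0.0, -16.0]
force: [-0.6, 0.3, 0.4]
gripper_width: 49.9
gripper_force: 0.0
```

>>> move_arm:
  gripper: 0
  force: 40
  plan:
    - {"tx": 0,"ty": 0,"tz": 0,"wx": 0,"wy": 0,"wz": 0}
    - {"tx": 0,"ty": 0,"tz": 0,"wx": 0,"wy": 0,"wz": 0}
    - {"tx": 0,"ty": 0,"tz": 0,"wx": 0,"wy": 0,"wz": 0}
    - {"tx": 0,"ty": 0,"tz": 0,"wx": 0,"wy": 0,"wz": 0}
    - {"tx": 0,"ty": 0,"tz": 0,"wx": 0,"wy": 0,"wz": 0}
    - {"tx": 0,"ty": 0,"tz": 0,"wx": 0,"wy": 0,"wz": 0}
    - {"tx": 0,"ty": 0,"tz": 0,"wx": 0,"wy": 0,"wz": 0}
    - {"tx": 0,"ty": 0,"tz": 0,"wx": 0,"wy": 0,"wz": 0}

```text
time_s: 4.88
ee_pos: [574.5, 304.2, 101.0]
ee_rot: [180.0, 0.0, -16.0]
force: [-0.7, 0.0, 1.5]
gripper_width: 9.9
gripper_force: 40.0
```

>>> move_arm:
  plan:
    - {"tx": 0,"ty": 0,"tz": -0.5,"wx": 0,"wy": 0,"wz": 0}
    - {"tx": 0,"ty": 0,"tz": -1,"wx": 0,"wy": 0,"wz": 0}
    - {"tx": 0,"ty": 0,"tz": -1,"wx": 0,"wy": 0,"wz": 0}
    - {"tx": 0,"ty": 0,"tz": -1,"wx": 0,"wy": 0,"wz": 0}
    - {"tx": 0.06,"ty": 1.2,"tz": 0,"wx": 0,"wy": 0,"wz": 0}
    - {"tx": 0.1,"ty": 2.5,"tz": 0,"wx": 0,"wy": 0,"wz": 0}
    - {"tx": 0.14,"ty": 3,"tz": 0,"wx": 0,"wy": 0,"wz": 0}
    - {"tx": 0.14,"ty": 3,"tz": 0,"wx": 0,"wy": 0,"wz": 0}
    - {"tx": 0.14,"ty": 3,"tz": 0,"wx": 0,"wy": 0,"wz": 0}
    - {"tx": 0.14,"ty": 3,"tz": 0,"wx": 0,"wy": 0,"wz": 0}
    - {"tx": 0.1,"ty": 2.5,"tz": 0,"wx": 0,"wy": 0,"wz": 0}
    - {"tx": 0.04,"ty": 2,"tz": 0,"wx": 0,"wy": 0,"wz": 0}

```text
time_s: 5.88
ee_pos: [526.0, 105.0, 136.3]
ee_rot: [179.9, -0.0, -16.0]
force: [0.2, 0.9, -0.8]
gripper_width: 10.1
gripper_force: 40.0
```

>>> move_arm:
  plan:
    - {"tx": 0,"ty": 0,"tz": 0,"wx": 0,"wy": 0,"wz": -0.06}
    - {"tx": 0,"ty": 0,"tz": 0,"wx": 0,"wy": 0,"wz": -0.08}
    - {"tx": 0,"ty": 0,"tz": 0,"wx": 0,"wy": 0,"wz": -0.08}
    - {"tx": 0,"ty": 0,"tz": 0,"wx": 0,"wy": 0,"wz": -0.08}
    - {"tx": 0,"ty": 0,"tz": 0,"wx": 0,"wy": 0,"wz": -0.08}
    - {"tx": 0,"ty": 0,"tz": 0,"wx": 0,"wy": 0,"wz": -0.04}
    - {"tx": 0,"ty": 0,"tz": 1,"wx": 0,"wy": 0,"wz": 0}
    - {"tx": 0,"ty": 0,"tz": 1.5,"wx": 0,"wy": 0,"wz": 0}
    - {"tx": 0,"ty": 0,"tz": 1.5,"wx": 0,"wy": 0,"wz": 0}
    - {"tx": 0,"ty": 0,"tz": 1.5,"wx": 0,"wy": 0,"wz": 0}
    - {"tx": 0,"ty": 0,"tz": 1.5,"wx": 0,"wy": 0,"wz": 0}
    - {"tx": 0,"ty": 0,"tz": 0,"wx": 0,"wy": 0,"wz": 0}

```text
time_s: 6.88
ee_pos: [524.4, 106.7, 62.8]
ee_rot: [180.0, 0.4, 8.0]
force: [-0.5, 0.3, -1.9]
gripper_width: 9.5
gripper_force: 40.0
```

>>> move_arm:
  plan:
    - {"tx": 0,"ty": 0,"tz": 0.7,"wx": 0,"wy": 0,"wz": 0}
    - {"tx": 0,"ty": 0,"tz": 0.5,"wx": 0,"wy": 0,"wz": 0}
    - {"tx": 0,"ty": 0,"tz": 0.3,"wx": 0,"wy": 0,"wz": 0}
    - {"tx": 0,"ty": 0,"tz": 0,"wx": 0,"wy": 0,"wz": 0}
    - {"tx": 0,"ty": 0,"tz": 0,"wx": 0,"wy": 0,"wz": 0}
    - {"tx": 0,"ty": 0,"tz": 0,"wx": 0,"wy": 0,"wz": 0}

```text
time_s: 7.38
ee_pos: [527.7, 107.7, 51.4]
ee_rot: [180.0, -0.1, 8.1]
force: [0.3, -0.3, -1.3]
gripper_width: 9.7
gripper_force: 40.0
```

>>> move_arm:
  plan:
    - {"tx": 0,"ty": 0,"tz": 0.3,"wx": 0,"wy": 0,"wz": 0}
    - {"tx": 0,"ty": 0,"tz": 0.2,"wx": 0,"wy": 0,"wz": 0}
    - {"tx": 0,"ty": 0,"tz": 0.1,"wx": 0,"wy": 0,"wz": 0}
    - {"tx": 0,"ty": 0,"tz": 0.04,"wx": 0,"wy": 0,"wz": 0}
    - {"tx": 0,"ty": 0,"tz": 0,"wx": 0,"wy": 0,"wz": 0}
    - {"tx": 0,"ty": 0,"tz": 0,"wx": 0,"wy": 0,"wz": 0}
    - {"tx": 0,"ty": 0,"tz": 0,"wx": 0,"wy": 0,"wz": 0}

```text
time_s: 7.97
ee_pos: [527.2, 107.6, 45.0]
ee_rot: [180.0, -0.0, 8.1]
force: [-2.4, -1.2, 5.9]
gripper_width: 9.6
gripper_force: 40.0
```

>>> move_arm:
  gripper: 5
  plan:
    - {"tx": 0,"ty": 0,"tz": 0,"wx": 0,"wy": 0,"wz": 0}
    - {"tx": 0,"ty": 0,"tz": 0,"wx": 0,"wy": 0,"wz": 0}
    - {"tx": 0,"ty": 0,"tz": 0,"wx": 0,"wy": 0,"wz": 0}
    - {"tx": 0,"ty": 0,"tz": 0,"wx": 0,"wy": 0,"wz": 0}
    - {"tx": 0,"ty": 0,"tz": 0,"wx": 0,"wy": 0,"wz": 0}
    - {"tx": 0,"ty": 0,"tz": -1,"wx": 0,"wy": 0,"wz": 0}
    - {"tx": 0,"ty": 0,"tz": -2,"wx": 0,"wy": 0,"wz": 0}
    - {"tx": 0,"ty": 0,"tz": -3,"wx": 0,"wy": 0,"wz": 0}
    - {"tx": 0,"ty": 0,"tz": -3.5,"wx": 0,"wy": 0,"wz": 0}
    - {"tx": 0,"ty": 0,"tz": -3.5,"wx": 0,"wy": 0,"wz": 0}
    - {"tx": 0,"ty": 0,"tz": -3,"wx": 0,"wy": 0,"wz": 0}
    - {"tx": 0,"ty": 0,"tz": -1.5,"wx": 0,"wy": 0,"wz": 0}

```text
time_s: 8.97
ee_pos: [528.9, 108.0, 224.8]
ee_rot: [-180.0, -0.4, 8.1]
force: [0.9, -0.7, 0.8]
gripper_width: 49.9
gripper_force: 0.0
```

```bash
python3 - <<'E'
from h import *
f=np.load('wrist1.npy',allow_pickle=True).item(); S=1.5625
s=env.state(); print(s['time_s'],s['ee_pos'],s['ee_rot'])
hsv=cv2.cvtColor(f['color'],cv2.COLOR_RGB2HSV)
m=cv2.inRange(hsv,(100,110,60),(130,255,255)); m[:100]=0;m[140:]=0;m[:,:270]=0;m[:,330:]=0
q=cv2.boxPoints(cv2.minAreaRect(cv2.findNonZero(m)))
print('head',[np.round(onplane(f,*p,48),1).tolist() for p in q])
# barrels: yellow blobs (top faces z=18), dark
m=cv2.inRange(hsv,(12,90,90),(35,255,255)); m[200:]=0
n,l,st,c=cv2.connectedComponentsWithStats(m)
for i in range(1,n):
    if st[i,4]>15: print(st[i],c[i]*S,onplane(f,*c[i],12))
print('dark',onplane(f,110/S,106/S,12))
for u,v in [(68,83),(107,174),(336,94),(303,-3),(145,53),(181,147),(222,24),(256,121)]: print(u,v,np.round(onplane(f,u/S,v/S,8),1))
# jaws at z=48 upper edges, sample blue cols at rows
m=cv2.inRange(hsv,(100,110,60),(130,255,255))
for r in (50,60,70,80,90,98):
    x=np.where(m[r,270:350])[0]+270; print(r,x.tolist(),[np.round(onplane(f,t,r,48)[:2],1).tolist() for t in (x.min()-.5,x.max()+.5)])
E
```

```text
8.9667 [528.91975828 108.00333293 224.75745129] [-179.98628132   -0.4476721     8.09972943]
head [[424.0, -264.4, 48.0], [458.6, -281.2, 48.0], [439.6, -320.6, 48.0], [404.3, -304.5, 48.0]]
[172  26  13  15  96] [278.43424479  52.75065104] [ 548.20080332 -168.23554101   12.        ]
[115  42  15  14 100] [190.734375  76.390625] [545.05980366 -98.01574171  12.        ]
dark [537.06533559 -29.26889144  12.        ]
68 83 [561.5   1.    8. ]
107 174 [488.6  -8.2   8. ]
336 94 [ 512.  -204.6    8. ]
303 -3 [ 583.6 -194.5    8. ]
145 53 [569.7 -66.    8. ]
181 147 [496.9 -74.4   8. ]
222 24 [ 577.5 -130.1    8. ]
256 121 [ 504.4 -138.5    8. ]
50 [306, 307, 308, 309, 335, 336, 337, 338] [[496.4, -305.7], [490.2, -340.9]]
60 [303, 304, 305, 306, 330, 331, 332, 333, 334, 335, 336] [[486.9, -301.0], [480.5, -337.5]]
70 [300, 301, 302, 303, 328, 329, 330, 331, 332] [[477.4, -296.3], [471.0, -331.9]]
80 [297, 298, 299, 300, 324, 325, 326, 327, 328] [[467.7, -291.5], [461.4, -326.3]]
90 [294, 295, 296, 297, 321, 322, 323, 324, 325] [[457.9, -286.7], [451.6, -321.6]]
98 [292, 293, 294, 319, 320, 321, 322] [[449.8, -283.2], [443.7, -317.2]]
```

>>> move_arm:
  plan:
    - {"tx": -0.8,"ty": 1.7,"tz": 0,"wx": 0,"wy": 0,"wz": 0}
    - {"tx": -1.5,"ty": 3.5,"tz": 0,"wx": 0,"wy": 0,"wz": 0}
    - {"tx": -1.5,"ty": 3.5,"tz": 0,"wx": 0,"wy": 0,"wz": 0}
    - {"tx": -1.5,"ty": 3.5,"tz": 0,"wx": 0,"wy": 0,"wz": 0}
    - {"tx": -1.5,"ty": 3.5,"tz": 0,"wx": 0,"wy": 0,"wz": 0}
    - {"tx": -1.5,"ty": 3.5,"tz": 0,"wx": 0,"wy": 0,"wz": 0}
    - {"tx": -1.5,"ty": 3.5,"tz": 0,"wx": 0,"wy": 0,"wz": 0}
    - {"tx": -1.5,"ty": 3.5,"tz": 0,"wx": 0,"wy": 0,"wz": 0}
    - {"tx": -1.5,"ty": 3.5,"tz": 0,"wx": 0,"wy": 0,"wz": 0}
    - {"tx": -1.5,"ty": 3.5,"tz": 0,"wx": 0,"wy": 0,"wz": 0}
    - {"tx": -1.5,"ty": 3.5,"tz": 0,"wx": 0,"wy": 0,"wz": 0}
    - {"tx": -0.5,"ty": 0.8,"tz": 0,"wx": 0,"wy": 0,"wz": 0.11}

```text
time_s: 9.97
ee_pos: [417.5, -291.2, 220.3]
ee_rot: [179.8, -0.0, 1.5]
force: [0.2, 0.1, 0.2]
gripper_width: 50.0
gripper_force: 0.0
```

>>> move_arm:
  gripper: 5.6
  plan:
    - {"tx": 0,"ty": 0,"tz": 0,"wx": 0,"wy": 0,"wz": 0.12}
    - {"tx": 0,"ty": 0,"tz": 0,"wx": 0,"wy": 0,"wz": 0.12}
    - {"tx": 0,"ty": 0,"tz": 0,"wx": 0,"wy": 0,"wz": 0.12}
    - {"tx": 0,"ty": 0,"tz": 0,"wx": 0,"wy": 0,"wz": 0.12}
    - {"tx": 0,"ty": 0,"tz": 0,"wx": 0,"wy": 0,"wz": 0}
    - {"tx": 0,"ty": 0,"tz": 0,"wx": 0,"wy": 0,"wz": 0}
    - {"tx": 0,"ty": 0,"tz": 0,"wx": 0,"wy": 0,"wz": 0}
    - {"tx": 0,"ty": 0,"tz": 0,"wx": 0,"wy": 0,"wz": 0}

```text
time_s: 10.63
ee_pos: [418.7, -286.5, 219.8]
ee_rot: [180.0, -0.0, -25.6]
force: [-1.1, 1.0, -0.2]
gripper_width: 56.0
gripper_force: 0.0
```

```bash
python3 - <<'E'
from h import *
f=grab_frame('wrist'); np.save('wrist3.npy',f,allow_pickle=True)
t=grab_frame('top'); np.save('top1.npy',t,allow_pickle=True)
a=cv2.resize(f['color'][:,:,::-1],(800,600)); cv2.imwrite('pics/wrist3.png',a)
s=env.state();print(s['time_s'],s['ee_pos'],s['ee_rot'])
E
```

```text
10.7333 [ 418.70523127 -286.4715353   219.65617404] [ 1.79997232e+02 -7.21827106e-03 -2.56408537e+01]
```

View pics/wrist3.png

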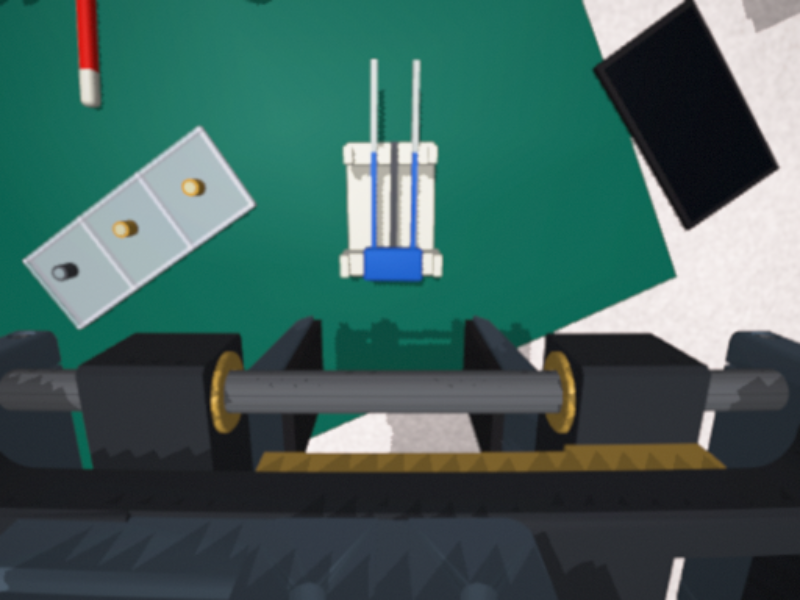

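Wrist view: tongs run straight up, head (365–422, 247–280), tips near (374,60)/(416,60); the barrels at (64,271), (124,229), (193,187).

```bash
cat > t.py <<'E'
from h import *
f=np.load('wrist3.npy',allow_pickle=True).item()
hsv=cv2.cvtColor(f['color'],cv2.COLOR_RGB2HSV)
m=cv2.inRange(hsv,(100,110,60),(130,255,255)); m[200:]=0
C=[]
for r in range(102,154,6):
    x=np.where(m[r,220:290])[0]+220; p=(onplane(f,x.min(),r+.5,48)+onplane(f,x.max()+1,r+.5,48))/2; C.append(p[:2]); print(r,x.min(),x.max(),np.round(p[:2],1))
C=np.array(C); d=(C[0]-C[-1]); print('yaw',np.degrees(np.arctan2(d[1],d[0])))
d/=np.linalg.norm(d)
col=np.where(m[:,252])[0]; print('head rows',col.min(),col.max())
rear=onplane(f,252,col.max()+1,48)[:2]; front=onplane(f,252,col.min(),48)[:2]
print('len',(front-rear)@d)
for nm,p,o in(('rear',rear,65),('front',front,39)):
    print(nm,C[3]+d*((p-C[3])@d+o))
g=cv2.cvtColor(f['color'],cv2.COLOR_RGB2GRAY); print(g[30:46,239].tolist(),g[30:46,266].tolist())
tp=onplane(f,252,38,44)[:2]; print('tip',C[3]+d*((tp-C[3])@d-94))
y=cv2.inRange(hsv,(12,90,90),(35,255,255)); y[200:]=0; y[:,:50]=0;y[:,180:]=0
n,l,st,c=cv2.connectedComponentsWithStats(y)
for i in range(1,n):
    if st[i,4]>15: print(st[i],onplane(f,*(c[i]+.5),12))
    # top-face alone: glass; foot on z=3
t=np.load('top1.npy',allow_pickle=True).item()
cv2.imwrite('pics/top1.png',cv2.resize(t['color'][150:230,190:350,::-1],None,fx=4,fy=4,interpolation=cv2.INTER_CUBIC))
E
python3 t.py
```

```text
102 238 266 [ 493.6 -325. ]
108 237 266 [ 487.9 -321.7]
114 238 266 [ 481.6 -319.3]
120 238 266 [ 475.6 -316.4]
126 238 265 [ 469.7 -313. ]
132 238 265 [ 463.6 -310. ]
138 238 265 [ 457.3 -307.1]
144 238 265 [ 451.1 -304.1]
150 238 265 [ 444.7 -301. ]
yaw -26.162051353247623
head rows 158 179
len 26.597093567501155
rear [ 471.16674772 -314.25681392]
front [ 471.70266941 -314.52007932]
[93, 94, 94, 94, 93, 93, 92, 140, 216, 229, 227, 227, 226, 227, 226, 227] [91, 91, 92, 93, 93, 93, 91, 113, 168, 214, 222, 222, 222, 222, 222, 222]
tip [ 470.81841769 -314.08570077]
[116 115  15  11  90] [ 547.28962813 -168.86772774   12.        ]
[ 72 141  16  11  95] [543.9429092  -99.14332849  12.        ]
```

View pics/top1.png

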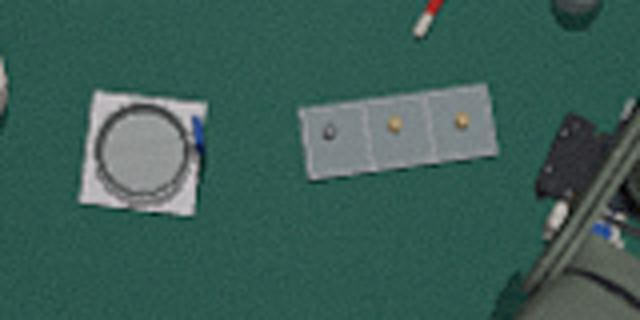

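>>> move_arm:
  plan:
    - {"tx": 2,"ty": 0.1,"tz": 0,"wx": 0,"wy": 0,"wz": 0.009}
    - {"tx": 2,"ty": 0.1,"tz": 0,"wx": 0,"wy": 0,"wz": 0}
    - {"tx": 1.93,"ty": 0.03,"tz": 0,"wx": 0,"wy": 0,"wz": 0}
    - {"tx": 0,"ty": 0,"tz": 3,"wx": 0,"wy": 0,"wz": 0}
    - {"tx": 0,"ty": 0,"tz": 3,"wx": 0,"wy": 0,"wz": 0}
    - {"tx": 0,"ty": 0,"tz": 3,"wx": 0,"wy": 0,"wz": 0}
    - {"tx": 0,"ty": 0,"tz": 3,"wx": 0,"wy": 0,"wz": 0}
    - {"tx": 0,"ty": 0,"tz": 2,"wx": 0,"wy": 0,"wz": 0}
    - {"tx": 0,"ty": 0,"tz": 0,"wx": 0,"wy": 0,"wz": 0}
    - {"tx": 0,"ty": 0,"tz": 0,"wx": 0,"wy": 0,"wz": 0}
    - {"tx": 0,"ty": 0,"tz": 0,"wx": 0,"wy": 0,"wz": 0}
    - {"tx": 0,"ty": 0,"tz": 0,"wx": 0,"wy": 0,"wz": 0}

```text
time_s: 11.73
ee_pos: [472.2, -315.5, 81.5]
ee_rot: [180.0, -0.2, -26.2]
force: [-0.1, -0.4, -0.5]
gripper_width: 56.5
gripper_force: 0.0
```

>>> move_arm:
  plan:
    - {"tx": -0.05,"ty": 0,"tz": 1.5,"wx": 0,"wy": 0,"wz": 0}
    - {"tx": 0,"ty": 0,"tz": 1.5,"wx": 0,"wy": 0,"wz": 0}
    - {"tx": 0,"ty": 0,"tz": 1.5,"wx": 0,"wy": 0,"wz": 0}
    - {"tx": 0,"ty": 0,"tz": 1,"wx": 0,"wy": 0,"wz": 0}
    - {"tx": 0,"ty": 0,"tz": 0.3,"wx": 0,"wy": 0,"wz": 0}
    - {"tx": 0,"ty": 0,"tz": 0,"wx": 0,"wy": 0,"wz": 0}
    - {"tx": 0,"ty": 0,"tz": 0,"wx": 0,"wy": 0,"wz": 0}
    - {"tx": 0,"ty": 0,"tz": 0,"wx": 0,"wy": 0,"wz": 0}

```text
time_s: 12.4
ee_pos: [471.3, -315.0, 22.6]
ee_rot: [180.0, -0.1, -26.2]
force: [-1.1, 0.2, -1.0]
gripper_width: 56.1
gripper_force: 0.0
```

>>> move_arm:
  gripper: 3.1
  force: 25
  plan:
    - {"tx": 0,"ty": 0,"tz": 0,"wx": 0,"wy": 0,"wz": 0}
    - {"tx": 0,"ty": 0,"tz": 0,"wx": 0,"wy": 0,"wz": 0}
    - {"tx": 0,"ty": 0,"tz": 0,"wx": 0,"wy": 0,"wz": 0}
    - {"tx": 0,"ty": 0,"tz": 0,"wx": 0,"wy": 0,"wz": 0}
    - {"tx": 0,"ty": 0,"tz": 0,"wx": 0,"wy": 0,"wz": 0}
    - {"tx": 0,"ty": 0,"tz": 0,"wx": 0,"wy": 0,"wz": 0}

```text
time_s: 12.9
ee_pos: [470.7, -314.6, 21.9]
ee_rot: [180.0, -0.0, -26.2]
force: [-0.1, 0.8, 2.2]
gripper_width: 30.9
gripper_force: 9.0
```

>>> move_arm:
  plan:
    - {"tx": 0,"ty": 0,"tz": -0.5,"wx": 0,"wy": 0,"wz": 0}
    - {"tx": 0,"ty": 0,"tz": -1.5,"wx": 0,"wy": 0,"wz": 0}
    - {"tx": 0,"ty": 0,"tz": -2.5,"wx": 0,"wy": 0,"wz": 0}
    - {"tx": 0,"ty": 0,"tz": -2.5,"wx": 0,"wy": 0,"wz": 0}
    - {"tx": 0,"ty": 0,"tz": -2,"wx": 0,"wy": 0,"wz": 0}
    - {"tx": 0,"ty": 0,"tz": 0,"wx": 0,"wy": 0,"wz": -0.06}
    - {"tx": 0,"ty": 0,"tz": 0,"wx": 0,"wy": 0,"wz": -0.1}
    - {"tx": 0,"ty": 0,"tz": 0,"wx": 0,"wy": 0,"wz": -0.1}
    - {"tx": 0,"ty": 0,"tz": 0,"wx": 0,"wy": 0,"wz": -0.1}
    - {"tx": 0,"ty": 0,"tz": 0,"wx": 0,"wy": 0,"wz": -0.1}
    - {"tx": 0,"ty": 0,"tz": 0,"wx": 0,"wy": 0,"wz": -0.11}
    - {"tx": 0,"ty": 0,"tz": 0,"wx": 0,"wy": 0,"wz": 0}

```text
time_s: 13.9
ee_pos: [470.3, -314.3, 111.6]
ee_rot: [-180.0, 0.0, 6.5]
force: [-0.2, 0.2, -0.1]
gripper_width: 31.2
gripper_force: 8.7
```

>>> move_arm:
  plan:
    - {"tx": 0.04,"ty": -1.7,"tz": 0,"wx": 0,"wy": 0,"wz": 0}
    - {"tx": 0.08,"ty": -3,"tz": 0,"wx": 0,"wy": 0,"wz": 0}
    - {"tx": 0.08,"ty": -3.5,"tz": 0,"wx": 0,"wy": 0,"wz": 0}
    - {"tx": 0.08,"ty": -3.5,"tz": 0,"wx": 0,"wy": 0,"wz": 0}
    - {"tx": 0.08,"ty": -1.95,"tz": 0,"wx": 0,"wy": 0,"wz": 0}
    - {"tx": 0,"ty": 0,"tz": 0,"wx": 0,"wy": -0.076,"wz": 0}
    - {"tx": 0,"ty": 0,"tz": 0,"wx": 0,"wy": -0.1,"wz": 0}
    - {"tx": 0,"ty": 0,"tz": 0,"wx": 0,"wy": -0.1,"wz": 0}
    - {"tx": 0,"ty": 0,"tz": 0,"wx": 0,"wy": -0.1,"wz": 0}
    - {"tx": 0,"ty": 0,"tz": 0,"wx": 0,"wy": -0.06,"wz": 0}
    - {"tx": 0,"ty": 0,"tz": 0,"wx": 0,"wy": 0,"wz": 0}
    - {"tx": 0,"ty": 0,"tz": 0,"wx": 0,"wy": 0,"wz": 0}

```text
time_s: 14.9
ee_pos: [458.8, -177.6, 110.9]
ee_rot: [180.0, 25.0, 6.4]
force: [-0.2, -0.1, -0.5]
gripper_width: 31.1
gripper_force: 8.7
```

```bash
cat > w.py <<'E'
import sys
from h import *
from scipy.spatial.transform import Rotation as R
def go(n,tgt=None,show=True):
    f=grab_frame('wrist'); np.save(n+'.npy',f,allow_pickle=True); s=env.state()
    M=R.from_euler('xyz',s['ee_rot'],degrees=True).as_matrix(); p=np.array(s['ee_pos'])
    tip=p-19*M[:,2]+90*M[:,0]; print(s['time_s'],np.round(p,1),np.round(s['ee_rot'],2),s['gripper_width'],'tip',np.round(tip,1))
    print('tip px',proj(f,tip))
    hsv=cv2.cvtColor(f['color'],cv2.COLOR_RGB2HSV)
    y=cv2.inRange(hsv,(12,90,90),(35,255,255)); y[205:]=0
    k,l,st,c=cv2.connectedComponentsWithStats(y)
    for i in range(1,k):
        if st[i,4]>15: print(st[i],np.round(onplane(f,*(c[i]+.5),12),1))
    if tgt is not None: print('tool shift cm to put tip at tgt',np.round(M.T@(np.array(tgt)-tip)/10,2))
    if show: cv2.imwrite(f'pics/{n}.png',cv2.resize(f['color'][:,:,::-1],(800,600)))
if __name__=='__main__': go(sys.argv[1],[float(x) for x in sys.argv[2:5]] if len(sys.argv)>4 else None)
E
python3 w.py w4 547.7 -168.5 40
```

```text
14.95 [ 458.2 -177.8  111.4] [179.99  24.97   6.39] 31.203223401464374 tip [ 547.3 -167.9   90.7]
tip px [251.10244134  70.57846806]
[138  17  25  25 324] [545.5 -98.8  12. ]
[242  23  20  25 255] [ 548.7 -168.2   12. ]
tool shift cm to put tip at tgt [2.17 0.07 4.58]
```

View pics/w4.png

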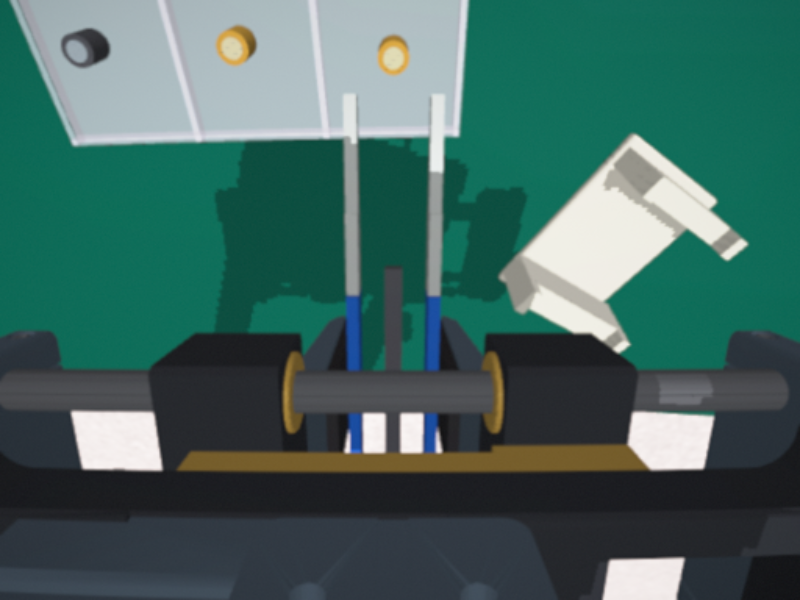

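Tips (350,97)/(437,97) sit midway about the barrel at (393,57), the tip matching the predicted pixel (392,110); the axis is lined up.

>>> move_arm:
  plan:
    - {"tx": 0.34,"ty": 0.04,"tz": 0.71,"wx": 0,"wy": 0,"wz": 0}
    - {"tx": 0.69,"ty": 0,"tz": 1.43,"wx": 0,"wy": 0,"wz": 0}
    - {"tx": 0.69,"ty": 0,"tz": 1.43,"wx": 0,"wy": 0,"wz": 0}
    - {"tx": 0.69,"ty": 0,"tz": 1.43,"wx": 0,"wy": 0,"wz": 0}
    - {"tx": 0.34,"ty": 0,"tz": 0.71,"wx": 0,"wy": 0,"wz": 0}
    - {"tx": 0.34,"ty": 0,"tz": 0.71,"wx": 0,"wy": 0,"wz": 0}
    - {"tx": 0.34,"ty": 0,"tz": 0.71,"wx": 0,"wy": 0,"wz": 0}
    - {"tx": 0,"ty": 0,"tz": 0,"wx": 0,"wy": 0,"wz": 0}
    - {"tx": 0,"ty": 0,"tz": 0,"wx": 0,"wy": 0,"wz": 0}
    - {"tx": 0,"ty": 0,"tz": 0,"wx": 0,"wy": 0,"wz": 0}

```text
time_s: 15.78
ee_pos: [460.2, -178.8, 32.9]
ee_rot: [180.0, 24.9, 6.4]
force: [0.0, -1.3, -0.4]
gripper_width: 30.4
gripper_force: 8.7
```

```bash
python3 w.py w5 548.3 -168.2 11.5
```

```text
15.8333 [ 460.3 -178.9   33. ] [179.96  24.91   6.42] 30.834729951079918 tip [ 549.3 -168.8   12.3]
tip px [250.59645076  68.93845032]
[ 85  44  40  37 790] [546.  -99.1  12. ]
[234  52  29  37 564] [ 549.3 -168.1   12. ]
tool shift cm to put tip at tgt [-0.05 -0.07  0.11]
```

View pics/w5.png

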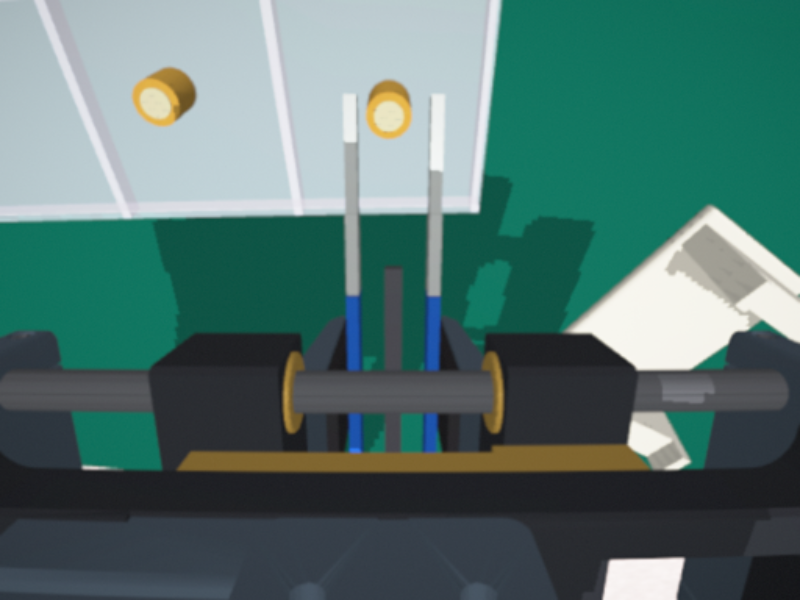

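Barrel at (389,108) stands between jaw tips (350 and 437): close.

>>> move_arm:
  gripper: 1.8
  force: 24
  plan:
    - {"tx": 0,"ty": -0.07,"tz": 0,"wx": 0,"wy": 0,"wz": 0}
    - {"tx": 0,"ty": 0,"tz": 0,"wx": 0,"wy": 0,"wz": 0}
    - {"tx": 0,"ty": 0,"tz": 0,"wx": 0,"wy": 0,"wz": 0}
    - {"tx": 0,"ty": 0,"tz": 0,"wx": 0,"wy": 0,"wz": 0}
    - {"tx": 0,"ty": 0,"tz": 0,"wx": 0,"wy": 0,"wz": 0}
    - {"tx": 0,"ty": 0,"tz": 0,"wx": 0,"wy": 0,"wz": 0}

```text
time_s: 16.33
ee_pos: [459.8, -178.0, 32.5]
ee_rot: [180.0, 25.0, 6.4]
force: [-0.1, 0.8, -0.8]
gripper_width: 18.2
gripper_force: 24.0
```

```bash
python3 w.py w6
```

```text
16.3833 [ 459.8 -178.    32.5] [179.99  24.97   6.44] 18.269793509959285 tip [ 548.8 -167.9   11.7]
tip px [250.55510748  69.07139276]
[ 86  43  40  37 795] [546.1 -99.1  12. ]
[238  51  29  38 547] [ 549.4 -168.8   12. ]
```

View pics/w6.png

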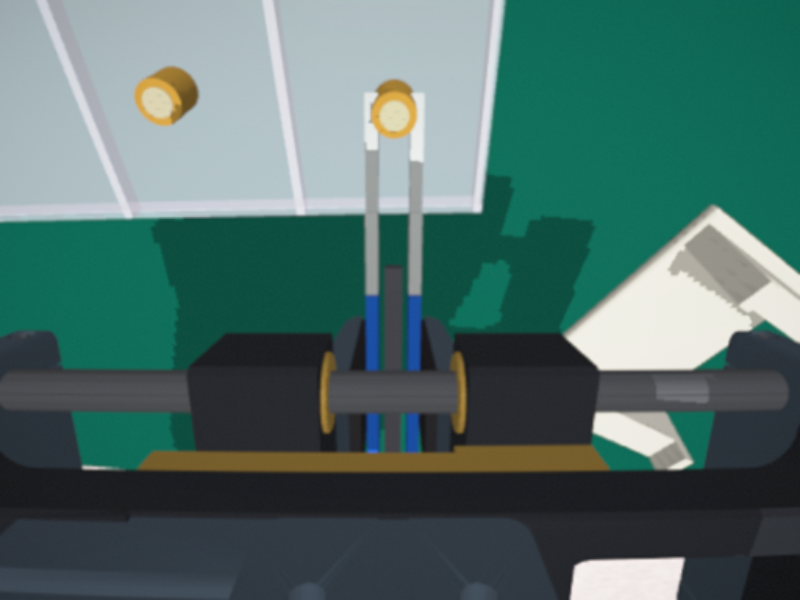

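Closed: jaws at 365–424, barrel still at (394,115) between them, though the width is 18 rather than 22 mm. Test with a small lift.

>>> move_arm:
  plan:
    - {"tx": -0.1,"ty": 0,"tz": -0.22,"wx": 0,"wy": 0,"wz": 0}
    - {"tx": -0.2,"ty": 0,"tz": -0.45,"wx": 0,"wy": 0,"wz": 0}
    - {"tx": -0.2,"ty": 0,"tz": -0.45,"wx": 0,"wy": 0,"wz": 0}
    - {"tx": -0.13,"ty": 0,"tz": -0.27,"wx": 0,"wy": 0,"wz": 0}
    - {"tx": 0,"ty": 0,"tz": 0,"wx": 0,"wy": 0,"wz": 0}
    - {"tx": 0,"ty": 0,"tz": 0,"wx": 0,"wy": 0,"wz": 0}

```text
time_s: 16.88
ee_pos: [460.1, -178.0, 48.0]
ee_rot: [180.0, 24.9, 6.4]
force: [-0.1, 0.3, -1.0]
gripper_width: 18.0
gripper_force: 24.0
```

```bash
python3 w.py w7; python3 - <<'E'
from h import *
cv2.imwrite('pics/w67.png',np.hstack([cv2.resize(cv2.imread(f'pics/{n}.png')[40:240,250:550],(400,267)) for n in('w6','w7')]))
E
```

```text
16.9333 [ 459.9 -178.    47.8] [179.99  24.96   6.43] 17.88180632329569 tip [ 549.  -168.    27.1]
tip px [250.47029195  69.23430951]
[100  37  36  34 640] [545.9 -99.1  12. ]
[238  51  29  38 546] [ 545.1 -169.5   12. ]
```

The barrel's pixels stayed fixed relative to the tongs while the tray sank away, so it is held. Carry it over the handle to the dish.

>>> move_arm:
  plan:
    - {"tx": -0.3,"ty": 0,"tz": -0.63,"wx": 0,"wy": 0,"wz": 0}
    - {"tx": -0.6,"ty": 0,"tz": -1.28,"wx": 0,"wy": 0,"wz": 0}
    - {"tx": -0.8,"ty": 0,"tz": -1.72,"wx": 0,"wy": 0,"wz": 0}
    - {"tx": -0.8,"ty": 0,"tz": -1.72,"wx": 0,"wy": 0,"wz": 0}
    - {"tx": -0.6,"ty": 0,"tz": -1.28,"wx": 0,"wy": 0,"wz": 0}
    - {"tx": -0.41,"ty": 0,"tz": -0.89,"wx": 0,"wy": 0,"wz": 0}
    - {"tx": 0,"ty": 0,"tz": 0,"wx": 0,"wy": 0,"wz": 0}

```text
time_s: 17.52
ee_pos: [460.8, -178.3, 132.6]
ee_rot: [179.9, 24.8, 6.4]
force: [1.0, 0.7, -0.4]
gripper_width: 18.1
gripper_force: 24.0
```

>>> move_arm:
  plan:
    - {"tx": 0.03,"ty": -1.5,"tz": -0.02,"wx": 0,"wy": 0,"wz": 0}
    - {"tx": 0.03,"ty": -2.5,"tz": -0.02,"wx": 0,"wy": 0,"wz": 0}
    - {"tx": 0.03,"ty": -3.2,"tz": -0.02,"wx": 0,"wy": 0,"wz": 0}
    - {"tx": 0.03,"ty": -3.2,"tz": -0.02,"wx": 0,"wy": 0,"wz": 0}
    - {"tx": 0.03,"ty": -3.2,"tz": -0.02,"wx": 0,"wy": 0,"wz": 0}
    - {"tx": 0.03,"ty": -3.2,"tz": -0.02,"wx": 0,"wy": 0,"wz": 0}
    - {"tx": 0.03,"ty": -3.2,"tz": -0.01,"wx": 0,"wy": 0,"wz": 0}
    - {"tx": 0.03,"ty": -3.2,"tz": -0.01,"wx": 0,"wy": 0,"wz": 0}
    - {"tx": 0.03,"ty": -3.2,"tz": -0.01,"wx": 0,"wy": 0,"wz": 0}
    - {"tx": 0.03,"ty": -3.2,"tz": -0.01,"wx": 0,"wy": 0,"wz": 0}
    - {"tx": 0.03,"ty": -3,"tz": -0.01,"wx": 0,"wy": 0,"wz": 0}
    - {"tx": 0.03,"ty": -2.5,"tz": -0.01,"wx": 0,"wy": 0,"wz": 0}

```text
time_s: 18.52
ee_pos: [422.7, 173.7, 129.8]
ee_rot: [-180.0, 25.1, 6.5]
force: [0.0, 0.5, -1.3]
gripper_width: 17.9
gripper_force: 24.0
```

>>> move_arm:
  plan:
    - {"tx": 0,"ty": 0,"tz": 0,"wx": 0,"wy": 0,"wz": 0}
    - {"tx": 0,"ty": 0,"tz": 0,"wx": 0,"wy": 0,"wz": 0}
    - {"tx": 0,"ty": 0,"tz": 0,"wx": 0,"wy": 0,"wz": 0}
    - {"tx": 0,"ty": 0,"tz": 0,"wx": 0,"wy": 0,"wz": 0}

```text
time_s: 18.85
ee_pos: [424.1, 170.5, 130.4]
ee_rot: [180.0, 25.0, 6.4]
force: [0.9, 0.4, -1.0]
gripper_width: 18.1
gripper_force: 24.0
```

```bash
python3 w.py w8 514 181.6 40; python3 - <<'E'
from h import *
f=np.load('w8.npy',allow_pickle=True).item()
# dish handle + floor check
hsv=cv2.cvtColor(f['color'],cv2.COLOR_RGB2HSV);m=cv2.inRange(hsv,(100,110,60),(130,255,255)); m[200:]=0
n,l,st,c=cv2.connectedComponentsWithStats(m)
for i in range(1,n):
    if st[i,4]>40: print('blue',st[i],np.round(onplane(f,*(c[i]+.5),82),1))
E
```

```text
18.9 [424.3 170.4 130.5] [179.97  25.03   6.35] 18.24736421891443 tip [513.3 180.3 109.7]
tip px [250.87583738  68.7830474 ]
[238  51  29  38 548] [485.6 175.7  12. ]
tool shift cm to put tip at tgt [ 3.02 -0.12  6.28]
blue [ 345    1   51   70 2498] [531.  116.5  82. ]
blue [234 188   9  12 100] [410.  178.5  82. ]
blue [261 189   9  11  95] [412.4 157.7  82. ]
```

>>> move_arm:
  plan:
    - {"tx": 0.2,"ty": -0.12,"tz": 0.42,"wx": 0,"wy": 0,"wz": 0}
    - {"tx": 0.4,"ty": 0,"tz": 0.84,"wx": 0,"wy": 0,"wz": 0}
    - {"tx": 0.6,"ty": 0,"tz": 1.25,"wx": 0,"wy": 0,"wz": 0}
    - {"tx": 0.6,"ty": 0,"tz": 1.25,"wx": 0,"wy": 0,"wz": 0}
    - {"tx": 0.6,"ty": 0,"tz": 1.25,"wx": 0,"wy": 0,"wz": 0}
    - {"tx": 0.6,"ty": 0,"tz": 1.25,"wx": 0,"wy": 0,"wz": 0}
    - {"tx": 0.4,"ty": 0,"tz": 0.84,"wx": 0,"wy": 0,"wz": 0}
    - {"tx": 0.24,"ty": 0,"tz": 0.5,"wx": 0,"wy": 0,"wz": 0}
    - {"tx": 0.16,"ty": 0,"tz": 0.33,"wx": 0,"wy": 0,"wz": 0}
    - {"tx": 0.12,"ty": 0,"tz": 0.25,"wx": 0,"wy": 0,"wz": 0}
    - {"tx": 0,"ty": 0,"tz": 0,"wx": 0,"wy": 0,"wz": 0}
    - {"tx": 0,"ty": 0,"tz": 0,"wx": 0,"wy": 0,"wz": 0}

```text
time_s: 19.9
ee_pos: [425.6, 172.6, 40.4]
ee_rot: [-180.0, 24.9, 6.4]
force: [-0.6, -0.4, -0.4]
gripper_width: 18.3
gripper_force: 24.0
```

```bash
python3 w.py w9 514 181.6 17.2; python3 - <<'E'
from h import *
print(env.state()['force'])
f=np.load('w9.npy',allow_pickle=True).item()
print(proj(f,(518.7+28,167+15,8)),[np.round(proj(f,(518.7+52*np.cos(a),167+52*np.sin(a),26)),0).tolist() for a in np.radians([0,45,90,-45])])
g=cv2.cvtColor(f['color'],cv2.COLOR_RGB2GRAY)
for u in (200,252,300): print(u,g[0:110:3,u].tolist())
E
```

```text
19.95 [425.7 172.7  40.5] [-179.99   24.92    6.44] 18.127468455161722 tip [514.7 182.7  19.8]
tip px [250.44718691  68.98547736]
[239  51  28  38 535] [513.  181.3  12. ]
tool shift cm to put tip at tgt [0.03 0.11 0.27]
[-0.1333476   0.3156531  -1.54164176]
[259.8468996   -9.63896205] [[310.0, -76.0], [208.0, -40.0], [172.0, 55.0], [390.0, -13.0]]
200 [128, 126, 129, 128, 130, 133, 133, 135, 137, 137, 139, 147, 155, 175, 187, 185, 191, 191, 185, 188, 192, 177, 169, 169, 171, 175, 179, 180, 179, 181, 146, 150, 151, 152, 152, 155, 156]
252 [232, 231, 234, 234, 234, 235, 232, 231, 230, 234, 237, 230, 230, 229, 227, 230, 230, 170, 156, 160, 204, 211, 243, 241, 243, 244, 243, 244, 182, 150, 165, 168, 170, 174, 172, 168, 168]
300 [232, 233, 235, 235, 236, 234, 235, 232, 232, 237, 234, 231, 232, 229, 230, 231, 227, 231, 233, 232, 232, 231, 234, 175, 170, 170, 174, 171, 168, 165, 166, 169, 171, 174, 172, 168, 170]
```

>>> move_arm:
  plan:
    - {"tx": 0.06,"ty": 0.05,"tz": 0.12,"wx": 0,"wy": 0,"wz": 0}
    - {"tx": 0.05,"ty": 0.05,"tz": 0.1,"wx": 0,"wy": 0,"wz": 0}
    - {"tx": 0.02,"ty": 0,"tz": 0.05,"wx": 0,"wy": 0,"wz": 0}
    - {"tx": 0,"ty": 0,"tz": 0,"wx": 0,"wy": 0,"wz": 0}
    - {"tx": 0,"ty": 0,"tz": 0,"wx": 0,"wy": 0,"wz": 0}
    - {"tx": 0,"ty": 0,"tz": 0,"wx": 0,"wy": 0,"wz": 0}

```text
time_s: 20.45
ee_pos: [425.5, 171.6, 37.3]
ee_rot: [180.0, 25.0, 6.4]
force: [-1.1, -0.0, 0.5]
gripper_width: 17.6
gripper_force: 24.0
```

>>> move_arm:
  gripper: 3.1
  plan:
    - {"tx": 0,"ty": 0,"tz": 0,"wx": 0,"wy": 0,"wz": 0}
    - {"tx": 0,"ty": 0,"tz": 0,"wx": 0,"wy": 0,"wz": 0}
    - {"tx": 0,"ty": 0,"tz": 0,"wx": 0,"wy": 0,"wz": 0}
    - {"tx": 0,"ty": 0,"tz": 0,"wx": 0,"wy": 0,"wz": 0}
    - {"tx": 0,"ty": 0,"tz": 0,"wx": 0,"wy": 0,"wz": 0}

```text
time_s: 20.87
ee_pos: [425.4, 171.6, 37.0]
ee_rot: [180.0, 25.0, 6.4]
force: [0.4, -0.0, -0.6]
gripper_width: 31.2
gripper_force: 8.7
```

```bash
python3 w.py w10
```

```text
20.9167 [425.5 171.6  37. ] [179.99  24.99   6.43] 31.44519655222465 tip [514.5 181.6  16.2]
tip px [250.58003757  69.03424354]
[237  51  29  38 566] [513.8 180.9  12. ]
```

>>> move_arm:
  plan:
    - {"tx": -0.2,"ty": 0,"tz": -0.43,"wx": 0,"wy": 0,"wz": 0}
    - {"tx": -0.6,"ty": 0,"tz": -1.28,"wx": 0,"wy": 0,"wz": 0}
    - {"tx": -1,"ty": 0,"tz": -2.14,"wx": 0,"wy": 0,"wz": 0}
    - {"tx": -1.2,"ty": 0,"tz": -2.57,"wx": 0,"wy": 0,"wz": 0}
    - {"tx": -0.7,"ty": 0,"tz": -1.5,"wx": 0,"wy": 0,"wz": 0}
    - {"tx": -0.3,"ty": 0.5,"tz": -0.64,"wx": 0,"wy": 0,"wz": 0}
    - {"tx": 0,"ty": 2,"tz": 0,"wx": 0,"wy": 0,"wz": 0}
    - {"tx": 0,"ty": 3.5,"tz": 0,"wx": 0,"wy": 0,"wz": 0}
    - {"tx": 0,"ty": 3.5,"tz": 0,"wx": 0,"wy": 0,"wz": 0}
    - {"tx": 0,"ty": 3.5,"tz": 0,"wx": 0,"wy": 0,"wz": 0}
    - {"tx": 0,"ty": 3.5,"tz": 0,"wx": 0,"wy": 0,"wz": 0}
    - {"tx": 0,"ty": 3.5,"tz": 0,"wx": 0,"wy": 0,"wz": 0}

```text
time_s: 21.92
ee_pos: [447.2, -29.1, 131.2]
ee_rot: [180.0, 25.0, 6.4]
force: [0.9, 0.3, -0.2]
gripper_width: 31.1
gripper_force: 8.7
```

>>> move_arm:
  plan:
    - {"tx": 0,"ty": 3.5,"tz": 0,"wx": 0,"wy": 0,"wz": 0}
    - {"tx": 0,"ty": 3,"tz": 0,"wx": 0,"wy": 0,"wz": 0}
    - {"tx": 0,"ty": 1.7,"tz": 0,"wx": 0,"wy": 0,"wz": 0}
    - {"tx": 0,"ty": 0,"tz": 0,"wx": 0,"wy": 0,"wz": 0}
    - {"tx": 0,"ty": 0,"tz": 0,"wx": 0,"wy": 0,"wz": 0}
    - {"tx": 0,"ty": 0,"tz": 0,"wx": 0,"wy": 0,"wz": 0}
    - {"tx": 0,"ty": 0,"tz": 0,"wx": 0,"wy": 0,"wz": 0}

```text
time_s: 22.5
ee_pos: [456.7, -107.7, 131.4]
ee_rot: [-180.0, 25.0, 6.5]
force: [-0.0, 0.8, -0.8]
gripper_width: 30.9
gripper_force: 8.7
```

```bash
python3 w.py w11 545.3 -98.9 11.5
```

```text
22.55 [ 456.8 -107.7  131.5] [-179.98   25.      6.52] 31.045406836291757 tip [545.8 -97.5 110.7]
tip px [250.51747092  68.86256847]
[242  20  18  23 213] [545.3 -98.   12. ]
tool shift cm to put tip at tgt [4.13 0.13 9.02]
```

>>> move_arm:
  plan:
    - {"tx": 0.21,"ty": 0.07,"tz": 0.45,"wx": 0,"wy": 0,"wz": 0}
    - {"tx": 0.41,"ty": 0,"tz": 0.9,"wx": 0,"wy": 0,"wz": 0}
    - {"tx": 0.62,"ty": 0,"tz": 1.35,"wx": 0,"wy": 0,"wz": 0}
    - {"tx": 0.62,"ty": 0,"tz": 1.35,"wx": 0,"wy": 0,"wz": 0}
    - {"tx": 0.62,"ty": 0,"tz": 1.35,"wx": 0,"wy": 0,"wz": 0}
    - {"tx": 0.62,"ty": 0,"tz": 1.35,"wx": 0,"wy": 0,"wz": 0}
    - {"tx": 0.41,"ty": 0,"tz": 0.9,"wx": 0,"wy": 0,"wz": 0}
    - {"tx": 0.25,"ty": 0,"tz": 0.55,"wx": 0,"wy": 0,"wz": 0}
    - {"tx": 0.21,"ty": 0,"tz": 0.45,"wx": 0,"wy": 0,"wz": 0}
    - {"tx": 0.16,"ty": 0,"tz": 0.37,"wx": 0,"wy": 0,"wz": 0}
    - {"tx": 0,"ty": 0,"tz": 0,"wx": 0,"wy": 0,"wz": 0}
    - {"tx": 0,"ty": 0,"tz": 0,"wx": 0,"wy": 0,"wz": 0}

```text
time_s: 23.55
ee_pos: [456.6, -109.5, 32.6]
ee_rot: [180.0, 25.0, 6.4]
force: [-0.6, 0.3, -0.1]
gripper_width: 31.1
gripper_force: 8.7
```

>>> move_arm:
  plan:
    - {"tx": 0,"ty": 0,"tz": 0,"wx": 0,"wy": 0,"wz": 0}
    - {"tx": 0,"ty": 0,"tz": 0,"wx": 0,"wy": 0,"wz": 0}

```text
time_s: 23.72
ee_pos: [456.8, -109.5, 32.9]
ee_rot: [180.0, 24.9, 6.4]
force: [-0.9, -0.4, -0.3]
gripper_width: 30.9
gripper_force: 8.7
```

```bash
python3 w.py w12 545.3 -98.4 11.7
```

```text
23.7667 [ 456.8 -109.5   32.8] [179.97  24.92   6.42] 31.341776854875132 tip [545.8 -99.5  12.1]
tip px [250.54356187  69.07540765]
[233  52  28  37 544] [546.  -97.8  12. ]
tool shift cm to put tip at tgt [-0.02 -0.11  0.05]
```

>>> move_arm:
  plan:
    - {"tx": 0,"ty": -0.1,"tz": 0.02,"wx": 0,"wy": 0,"wz": 0}
    - {"tx": 0,"ty": -0.1,"tz": 0.02,"wx": 0,"wy": 0,"wz": 0}
    - {"tx": 0,"ty": 0,"tz": 0,"wx": 0,"wy": 0,"wz": 0}

```text
time_s: 24.02
ee_pos: [456.0, -107.3, 32.1]
ee_rot: [-180.0, 25.0, 6.4]
force: [0.5, -0.1, -1.7]
gripper_width: 30.9
gripper_force: 8.7
```

>>> move_arm:
  gripper: 1.8
  force: 24
  plan:
    - {"tx": 0,"ty": 0,"tz": 0,"wx": 0,"wy": 0,"wz": 0}
    - {"tx": 0,"ty": 0,"tz": 0,"wx": 0,"wy": 0,"wz": 0}
    - {"tx": 0,"ty": 0,"tz": 0,"wx": 0,"wy": 0,"wz": 0}
    - {"tx": 0,"ty": 0,"tz": 0,"wx": 0,"wy": 0,"wz": 0}
    - {"tx": 0,"ty": 0,"tz": 0,"wx": 0,"wy": 0,"wz": 0}
    - {"tx": 0,"ty": 0,"tz": 0,"wx": 0,"wy": 0,"wz": 0}

```text
time_s: 24.52
ee_pos: [456.1, -107.5, 32.0]
ee_rot: [180.0, 25.0, 6.4]
force: [0.5, 0.2, -1.6]
gripper_width: 18.3
gripper_force: 23.9
```

>>> move_arm:
  plan:
    - {"tx": -0.1,"ty": 0,"tz": -0.22,"wx": 0,"wy": 0,"wz": 0}
    - {"tx": -0.2,"ty": 0,"tz": -0.45,"wx": 0,"wy": 0,"wz": 0}
    - {"tx": -0.2,"ty": 0,"tz": -0.45,"wx": 0,"wy": 0,"wz": 0}
    - {"tx": -0.13,"ty": 0,"tz": -0.27,"wx": 0,"wy": 0,"wz": 0}
    - {"tx": 0,"ty": 0,"tz": 0,"wx": 0,"wy": 0,"wz": 0}

```text
time_s: 24.93
ee_pos: [456.8, -107.6, 48.2]
ee_rot: [180.0, 24.9, 6.4]
force: [0.6, 0.2, -1.6]
gripper_width: 18.2
gripper_force: 23.9
```

```bash
python3 w.py w13 517.4 151.8 110
```

```text
24.9833 [ 456.5 -107.5   47.8] [179.97  24.91   6.42] 18.356218654350545 tip [545.6 -97.5  27.1]
tip px [250.39868472  69.29530116]
[238  51  29  37 542] [542.2 -98.8  12. ]
tool shift cm to put tip at tgt [ -3.5  -25.08  -7.52]
```

>>> move_arm:
  plan:
    - {"tx": -0.3,"ty": 0,"tz": -0.63,"wx": 0,"wy": 0,"wz": 0}
    - {"tx": -0.6,"ty": 0,"tz": -1.28,"wx": 0,"wy": 0,"wz": 0}
    - {"tx": -0.8,"ty": 0,"tz": -1.72,"wx": 0,"wy": 0,"wz": 0}
    - {"tx": -0.8,"ty": 0,"tz": -1.72,"wx": 0,"wy": 0,"wz": 0}
    - {"tx": -0.6,"ty": 0,"tz": -1.28,"wx": 0,"wy": 0,"wz": 0}
    - {"tx": -0.41,"ty": 0,"tz": -0.89,"wx": 0,"wy": 0,"wz": 0}
    - {"tx": 0,"ty": 0,"tz": 0,"wx": 0,"wy": 0,"wz": 0}

```text
time_s: 25.57
ee_pos: [457.1, -107.7, 132.1]
ee_rot: [179.9, 24.8, 6.4]
force: [-0.2, 0.6, 0.3]
gripper_width: 18.2
gripper_force: 23.9
```

>>> move_arm:
  plan:
    - {"tx": 0,"ty": -1.5,"tz": 0,"wx": 0,"wy": 0,"wz": 0}
    - {"tx": 0,"ty": -2.5,"tz": 0,"wx": 0,"wy": 0,"wz": 0}
    - {"tx": 0,"ty": -3.2,"tz": 0,"wx": 0,"wy": 0,"wz": 0}
    - {"tx": 0,"ty": -3.2,"tz": 0,"wx": 0,"wy": 0,"wz": 0}
    - {"tx": 0,"ty": -3.2,"tz": 0,"wx": 0,"wy": 0,"wz": 0}
    - {"tx": 0,"ty": -3.2,"tz": 0,"wx": 0,"wy": 0,"wz": 0}
    - {"tx": 0,"ty": -3.2,"tz": 0,"wx": 0,"wy": 0,"wz": 0}
    - {"tx": 0,"ty": -3,"tz": 0,"wx": 0,"wy": 0,"wz": 0}
    - {"tx": 0,"ty": -2,"tz": 0,"wx": 0,"wy": 0,"wz": 0}
    - {"tx": 0,"ty": 0,"tz": 0,"wx": 0,"wy": 0,"wz": 0}
    - {"tx": 0,"ty": 0,"tz": 0,"wx": 0,"wy": 0,"wz": 0}
    - {"tx": 0,"ty": 0,"tz": 0,"wx": 0,"wy": 0,"wz": 0}

```text
time_s: 26.57
ee_pos: [427.5, 140.7, 129.6]
ee_rot: [179.9, 25.1, 6.4]
force: [-0.1, 0.3, -1.2]
gripper_width: 18.4
gripper_force: 23.9
```

```bash
python3 w.py w14 517.4 151.8 20; python3 - <<'E'
from h import *
t=grab_frame('top'); hsv=cv2.cvtColor(t['color'],cv2.COLOR_RGB2HSV)
p=proj(t,(514.5,181.6,20)); print('expected px of first barrel',p)
E
```

```text
26.6167 [427.7 140.3 129.8] [179.95  25.06   6.39] 18.149947789041892 tip [516.7 150.3 108.8]
tip px [251.47634149  68.74144421]
[200  19  20  24 248] [513.6 180.9  12. ]
[238  51  29  37 548] [489.6 146.3  12. ]
tool shift cm to put tip at tgt [ 3.84 -0.14  8.01]
expected px of first barrel [221.46213015 188.67703013]
```

>>> move_arm:
  plan:
    - {"tx": 0.2,"ty": -0.14,"tz": 0.4,"wx": 0,"wy": 0,"wz": 0}
    - {"tx": 0.4,"ty": 0,"tz": 0.8,"wx": 0,"wy": 0,"wz": 0}
    - {"tx": 0.58,"ty": 0,"tz": 1.2,"wx": 0,"wy": 0,"wz": 0}
    - {"tx": 0.58,"ty": 0,"tz": 1.2,"wx": 0,"wy": 0,"wz": 0}
    - {"tx": 0.58,"ty": 0,"tz": 1.2,"wx": 0,"wy": 0,"wz": 0}
    - {"tx": 0.58,"ty": 0,"tz": 1.2,"wx": 0,"wy": 0,"wz": 0}
    - {"tx": 0.4,"ty": 0,"tz": 0.8,"wx": 0,"wy": 0,"wz": 0}
    - {"tx": 0.24,"ty": 0,"tz": 0.5,"wx": 0,"wy": 0,"wz": 0}
    - {"tx": 0.16,"ty": 0,"tz": 0.4,"wx": 0,"wy": 0,"wz": 0}
    - {"tx": 0.12,"ty": 0,"tz": 0.3,"wx": 0,"wy": 0,"wz": 0}
    - {"tx": 0,"ty": 0,"tz": 0,"wx": 0,"wy": 0,"wz": 0}
    - {"tx": 0,"ty": 0,"tz": 0,"wx": 0,"wy": 0,"wz": 0}

```text
time_s: 27.67
ee_pos: [429.2, 142.5, 41.7]
ee_rot: [180.0, 24.9, 6.4]
force: [0.1, 0.7, -0.5]
gripper_width: 18.6
gripper_force: 23.9
```

```bash
python3 w.py w15 517.4 151.8 16.4
```

```text
27.7167 [429.3 142.5  41.9] [-180.     24.93    6.44] 18.187998311795013 tip [518.3 152.6  21.2]
tip px [250.52245622  68.88538077]
[178  50  31  36 573] [513.9 181.1  12. ]
[238  51  29  37 535] [516.4 151.5  12. ]
tool shift cm to put tip at tgt [0.11 0.07 0.48]
```

>>> move_arm:
  plan:
    - {"tx": 0.06,"ty": 0.05,"tz": 0.16,"wx": 0,"wy": 0,"wz": 0}
    - {"tx": 0.05,"ty": 0,"tz": 0.12,"wx": 0,"wy": 0,"wz": 0}
    - {"tx": 0.04,"ty": 0,"tz": 0.08,"wx": 0,"wy": 0,"wz": 0}
    - {"tx": 0.02,"ty": 0,"tz": 0.05,"wx": 0,"wy": 0,"wz": 0}
    - {"tx": 0,"ty": 0,"tz": 0,"wx": 0,"wy": 0,"wz": 0}
    - {"tx": 0,"ty": 0,"tz": 0,"wx": 0,"wy": 0,"wz": 0}
    - {"tx": 0,"ty": 0,"tz": 0,"wx": 0,"wy": 0,"wz": 0}

```text
time_s: 28.3
ee_pos: [428.9, 142.0, 37.1]
ee_rot: [180.0, 25.0, 6.4]
force: [-0.4, -0.1, -0.3]
gripper_width: 18.1
gripper_force: 23.9
```

>>> move_arm:
  gripper: 3.1
  plan:
    - {"tx": 0,"ty": 0,"tz": 0,"wx": 0,"wy": 0,"wz": 0}
    - {"tx": 0,"ty": 0,"tz": 0,"wx": 0,"wy": 0,"wz": 0}
    - {"tx": 0,"ty": 0,"tz": 0,"wx": 0,"wy": 0,"wz": 0}
    - {"tx": 0,"ty": 0,"tz": 0,"wx": 0,"wy": 0,"wz": 0}
    - {"tx": 0,"ty": 0,"tz": 0,"wx": 0,"wy": 0,"wz": 0}

```text
time_s: 28.72
ee_pos: [428.8, 142.0, 37.1]
ee_rot: [180.0, 25.0, 6.4]
force: [0.0, 0.2, -1.2]
gripper_width: 31.0
gripper_force: 8.7
```

>>> move_arm:
  plan:
    - {"tx": -0.2,"ty": 0,"tz": -0.43,"wx": 0,"wy": 0,"wz": 0}
    - {"tx": -0.6,"ty": 0,"tz": -1.28,"wx": 0,"wy": 0,"wz": 0}
    - {"tx": -1,"ty": 0,"tz": -2.14,"wx": 0,"wy": 0,"wz": 0}
    - {"tx": -1.2,"ty": 0,"tz": -2.57,"wx": 0,"wy": 0,"wz": 0}
    - {"tx": -0.7,"ty": 0,"tz": -1.5,"wx": 0,"wy": 0,"wz": 0}
    - {"tx": -0.3,"ty": 0,"tz": -0.64,"wx": 0,"wy": 0,"wz": 0}
    - {"tx": 0,"ty": 0,"tz": 0,"wx": 0,"wy": 0,"wz": 0}
    - {"tx": 0,"ty": 0,"tz": 0,"wx": 0,"wy": 0,"wz": 0}
    - {"tx": 0,"ty": 0,"tz": 0,"wx": 0,"wy": 0,"wz": 0}

```text
time_s: 29.47
ee_pos: [428.0, 141.7, 130.6]
ee_rot: [180.0, 25.1, 6.4]
force: [-0.2, 0.7, 0.1]
gripper_width: 31.1
gripper_force: 8.7
```

```bash
python3 w.py w16; python3 - <<'E'
from h import *
f=np.load('w16.npy',allow_pickle=True).item()
for p in ((513.8,181),(517,151.5)):
    print([np.round(proj(f,(*p,z)),0) for z in (8,23)])
E
```

```text
29.5167 [428.  141.7 130.4] [179.97  25.13   6.42] 31.055800603865695 tip [516.9 151.7 109.4]
tip px [250.61862849  69.03092105]
[201  19  20  25 234] [513.7 180.9  12. ]
[242  19  19  24 225] [517.2 151.4  12. ]
[array([212.,  29.]), array([210.,  33.])]
[array([251.,  29.]), array([251.,  33.])]
```

Both barrels stand in the dish at (513.7,180.9) and (517.2,151.4). Return the tongs.

>>> move_arm:
  plan:
    - {"tx": 0,"ty": 0,"tz": 0,"wx": 0,"wy": 0.05,"wz": 0}
    - {"tx": 0,"ty": 0,"tz": 0,"wx": 0,"wy": 0.1,"wz": 0}
    - {"tx": 0,"ty": 0,"tz": 0,"wx": 0,"wy": 0.1,"wz": 0}
    - {"tx": 0,"ty": 0,"tz": 0,"wx": 0,"wy": 0.1,"wz": 0}
    - {"tx": 0,"ty": 0,"tz": 0,"wx": 0,"wy": 0.086,"wz": 0}
    - {"tx": 0,"ty": 1.5,"tz": 0,"wx": 0,"wy": 0,"wz": 0}
    - {"tx": 0,"ty": 3.5,"tz": 0,"wx": 0,"wy": 0,"wz": 0}
    - {"tx": 0,"ty": 4,"tz": 0,"wx": 0,"wy": 0,"wz": 0}
    - {"tx": 0,"ty": 4,"tz": 0,"wx": 0,"wy": 0,"wz": 0}
    - {"tx": 0,"ty": 4,"tz": 0,"wx": 0,"wy": 0,"wz": 0}
    - {"tx": 0,"ty": 4,"tz": 0,"wx": 0,"wy": 0,"wz": 0}
    - {"tx": 0,"ty": 4,"tz": 0,"wx": 0,"wy": 0,"wz": 0}

```text
time_s: 30.52
ee_pos: [455.8, -108.2, 130.6]
ee_rot: [-179.9, 0.1, 6.4]
force: [0.8, 0.4, -1.1]
gripper_width: 31.0
gripper_force: 8.7
```

>>> move_arm:
  plan:
    - {"tx": -0.15,"ty": 4,"tz": 0,"wx": 0,"wy": 0,"wz": 0}
    - {"tx": -0.15,"ty": 4,"tz": 0,"wx": 0,"wy": 0,"wz": 0}
    - {"tx": -0.15,"ty": 4,"tz": 0,"wx": 0,"wy": 0,"wz": 0}
    - {"tx": -0.15,"ty": 4,"tz": 0,"wx": 0,"wy": 0,"wz": 0}
    - {"tx": -0.15,"ty": 3,"tz": 0,"wx": 0,"wy": 0,"wz": 0}
    - {"tx": -0.1,"ty": 1.8,"tz": 0,"wx": 0,"wy": 0,"wz": 0}
    - {"tx": 0,"ty": 0,"tz": 0,"wx": 0,"wy": 0,"wz": 0.06}
    - {"tx": 0,"ty": 0,"tz": 0,"wx": 0,"wy": 0,"wz": 0.1}
    - {"tx": 0,"ty": 0,"tz": 0,"wx": 0,"wy": 0,"wz": 0.1}
    - {"tx": 0,"ty": 0,"tz": 0,"wx": 0,"wy": 0,"wz": 0.1}
    - {"tx": 0,"ty": 0,"tz": 0,"wx": 0,"wy": 0,"wz": 0.12}
    - {"tx": 0,"ty": 0,"tz": 0,"wx": 0,"wy": 0,"wz": 0.089}

```text
time_s: 31.52
ee_pos: [470.9, -313.7, 130.1]
ee_rot: [-180.0, 0.2, -26.5]
force: [0.9, 0.3, -0.5]
gripper_width: 31.3
gripper_force: 8.7
```

>>> move_arm:
  plan:
    - {"tx": 0,"ty": 0,"tz": 1,"wx": 0,"wy": 0,"wz": 0}
    - {"tx": 0,"ty": 0,"tz": 1.5,"wx": 0,"wy": 0,"wz": 0}
    - {"tx": 0,"ty": 0,"tz": 1.5,"wx": 0,"wy": 0,"wz": 0}
    - {"tx": 0,"ty": 0,"tz": 1,"wx": 0,"wy": 0,"wz": 0}
    - {"tx": 0,"ty": 0,"tz": 0,"wx": 0,"wy": 0,"wz": 0}
    - {"tx": 0,"ty": 0,"tz": 0,"wx": 0,"wy": 0,"wz": 0}
    - {"tx": 0,"ty": 0,"tz": 0,"wx": 0,"wy": 0,"wz": 0}
    - {"tx": 0,"ty": 0,"tz": 0,"wx": 0,"wy": 0,"wz": 0}

```text
time_s: 32.18
ee_pos: [472.1, -314.5, 82.3]
ee_rot: [180.0, -0.1, -26.1]
force: [0.2, 0.4, -0.2]
gripper_width: 31.7
gripper_force: 8.7
```

```bash
python3 - <<'E'
from h import *
from scipy.spatial.transform import Rotation as R
s=env.state();M=R.from_euler('xyz',s['ee_rot'],degrees=True).as_matrix()
print(s['time_s'],s['ee_pos'],s['ee_rot'],np.round(M.T@(np.array([470.8,-314.7,22.2])-s['ee_pos'])/10,2))
E
```

```text
32.1833 [ 472.13650721 -314.50543836   82.29291452] [ 1.79981617e+02 -9.28643340e-02 -2.61415541e+01] [-0.12  0.07  6.01]
```

>>> move_arm:
  plan:
    - {"tx": -0.1,"ty": 0.05,"tz": 1,"wx": 0,"wy": 0,"wz": 0}
    - {"tx": 0,"ty": 0,"tz": 1.3,"wx": 0,"wy": 0,"wz": 0}
    - {"tx": 0,"ty": 0,"tz": 1.3,"wx": 0,"wy": 0,"wz": 0}
    - {"tx": 0,"ty": 0,"tz": 1,"wx": 0,"wy": 0,"wz": 0}
    - {"tx": 0,"ty": 0,"tz": 0.7,"wx": 0,"wy": 0,"wz": 0}
    - {"tx": 0,"ty": 0,"tz": 0.4,"wx": 0,"wy": 0,"wz": 0}
    - {"tx": 0,"ty": 0,"tz": 0.2,"wx": 0,"wy": 0,"wz": 0}
    - {"tx": 0,"ty": 0,"tz": 0,"wx": 0,"wy": 0,"wz": 0}
    - {"tx": 0,"ty": 0,"tz": 0,"wx": 0,"wy": 0,"wz": 0}
    - {"tx": 0,"ty": 0,"tz": 0,"wx": 0,"wy": 0,"wz": 0}

```text
time_s: 33.02
ee_pos: [470.9, -314.4, 23.1]
ee_rot: [180.0, -0.1, -26.2]
force: [-1.0, 0.9, -0.6]
gripper_width: 31.2
gripper_force: 8.7
```

>>> move_arm:
  plan:
    - {"tx": 0,"ty": 0,"tz": 0.07,"wx": 0,"wy": 0,"wz": 0}
    - {"tx": 0,"ty": 0,"tz": 0.02,"wx": 0,"wy": 0,"wz": 0}
    - {"tx": 0,"ty": 0,"tz": 0,"wx": 0,"wy": 0,"wz": 0}
    - {"tx": 0,"ty": 0,"tz": 0,"wx": 0,"wy": 0,"wz": 0}

```text
time_s: 33.35
ee_pos: [470.7, -314.3, 22.0]
ee_rot: [180.0, -0.0, -26.2]
force: [-0.3, 0.1, 0.2]
gripper_width: 31.1
gripper_force: 8.7
```

>>> move_arm:
  gripper: 5.6
  plan:
    - {"tx": 0,"ty": 0,"tz": 0,"wx": 0,"wy": 0,"wz": 0}
    - {"tx": 0,"ty": 0,"tz": 0,"wx": 0,"wy": 0,"wz": 0}
    - {"tx": 0,"ty": 0,"tz": 0,"wx": 0,"wy": 0,"wz": 0}
    - {"tx": 0,"ty": 0,"tz": 0,"wx": 0,"wy": 0,"wz": 0}
    - {"tx": 0,"ty": 0,"tz": 0,"wx": 0,"wy": 0,"wz": 0}
    - {"tx": 0,"ty": 0,"tz": 0,"wx": 0,"wy": 0,"wz": 0}

```text
time_s: 33.85
ee_pos: [470.5, -314.1, 21.7]
ee_rot: [180.0, 0.0, -26.2]
force: [0.1, 1.1, -0.4]
gripper_width: 55.8
gripper_force: 0.0
```

>>> move_arm:
  plan:
    - {"tx": 0,"ty": 0,"tz": -1,"wx": 0,"wy": 0,"wz": 0}
    - {"tx": 0,"ty": 0,"tz": -2,"wx": 0,"wy": 0,"wz": 0}
    - {"tx": 0,"ty": 0,"tz": -3,"wx": 0,"wy": 0,"wz": 0}
    - {"tx": 0,"ty": 0,"tz": -4,"wx": 0,"wy": 0,"wz": 0}
    - {"tx": 0,"ty": 0,"tz": -4,"wx": 0,"wy": 0,"wz": 0}
    - {"tx": 0,"ty": 0,"tz": -4,"wx": 0,"wy": 0,"wz": 0}
    - {"tx": -2,"ty": 0,"tz": -1.7,"wx": 0,"wy": 0,"wz": 0}
    - {"tx": -2,"ty": 0,"tz": 0,"wx": 0,"wy": 0,"wz": 0}
    - {"tx": -2,"ty": 0,"tz": 0,"wx": 0,"wy": 0,"wz": 0}
    - {"tx": 0,"ty": 0,"tz": 0,"wx": 0,"wy": 0,"wz": 0}
    - {"tx": 0,"ty": 0,"tz": 0,"wx": 0,"wy": 0,"wz": 0}
    - {"tx": 0,"ty": 0,"tz": 0,"wx": 0,"wy": 0,"wz": 0}

```text
time_s: 34.85
ee_pos: [417.3, -288.1, 219.2]
ee_rot: [180.0, -0.1, -26.2]
force: [-0.4, -0.7, 0.4]
gripper_width: 56.2
gripper_force: 0.0
```

```bash
python3 - <<'E'
from h import *
f=grab_frame('wrist'); np.save('wrist3.npy',f,allow_pickle=True); s=env.state(); print(s['time_s'],s['ee_pos'],s['ee_rot'],s['force'])
t=grab_frame('top'); np.save('top1.npy',t,allow_pickle=True)
hsv=cv2.cvtColor(t['color'],cv2.COLOR_RGB2HSV); y=cv2.inRange(hsv,(12,70,80),(35,255,255))
n,l,st,c=cv2.connectedComponentsWithStats(y)
for i in range(1,n):
    if st[i,4]>2 and 150<c[i][1]<220 and 150<c[i][0]<330: print(st[i],onplane(t,*c[i],16))
E
python3 t.py
```

```text
34.9 [ 417.44916168 -288.0892316   218.91401933] [ 1.79993245e+02 -6.03081796e-02 -2.61609807e+01] [-0.05614609 -0.31274108  0.05385492]
[221 187   3   3   8] [518.10524234 179.61805852  16.        ]
[228 186   3   4   9] [519.75021035 151.24520697  16.        ]
102 237 265 [ 492.5 -326.4]
108 237 265 [ 486.5 -323.5]
114 237 265 [ 480.6 -320.6]
120 237 265 [ 474.6 -317.7]
126 238 265 [ 468.2 -315.2]
132 238 265 [ 462.1 -312.2]
138 238 265 [ 455.9 -309.2]
144 238 265 [ 449.7 -306.1]
150 238 265 [ 443.4 -303. ]
yaw -25.53389499106195
head rows 158 179
len 26.548808732688823
rear [ 470.24012247 -315.5926151 ]
front [ 470.73532929 -315.82917635]
[92, 93, 93, 93, 94, 94, 93, 118, 170, 198, 202, 201, 202, 201, 201, 201] [91, 92, 92, 92, 92, 93, 92, 116, 169, 190, 194, 193, 193, 192, 193, 193]
tip [ 469.71160535 -315.34014147]
```

```bash
python3 -c "
from h import *
print(env.job_done())"
```

```text
the job is handed in; nothing more can be done
None
```

I handed the job in at about 35 s: by my own measurements the dish is on the plate, both brass barrels stand in it and the tongs are back within about 2 mm of where they lay, but the judge returned no verdict.

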